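Find the heavy side of a polishing wheel by feel

TASK

Find the heavy side of the polishing wheel on its stand by feel: pinch the rim, turn the wheel by hand and notice where its hidden weight helps and where it resists. Then bring the heavy side straight down and finish still pinching the wheel and holding it still there, so that the light spot at the top can be marked. Leave the other things on the desk where they are.

Things in the scene. Friction and masses are not known exactly. Their poses are not given: they have to be found in the camera images.
- axle (a point): Centre of the wheel on its axle, 125 mm above the desk. Its x axis runs along the axle (level), y is level in the plane of the wheel, z is up; it does not turn with the wheel. The wheel stands upright and is pinched from above at the rim, across its 20 mm thickness; its upper half is free outside 20 mm from the axle.
- stand: Black steel stand fixed to the desk, origin under its middle, x along the axle. Base 130 (x) by 140 (y), 16 mm high. On either side of the wheel an upright 30 mm wide (y), 30 to 44 mm from the wheel's mid-plane, topped by a round brass bearing of 15 mm radius about the axle. The spindle is stiff: steady drag of 0.34 N m both ways, so the wheel stays wherever it is left.
- wheel: Plain aluminium disc, 160 mm in diameter, 20 mm thick, brass hubs (radius 17) 6 mm proud of both faces. Origin at its centre, x along the axle, z from the axle to the mark; turns with the wheel, without stops. A metal slug hidden inside, 53 mm from the axle, makes one side heavy: 0.22 to 0.30 N m when level with the axle, none when straight up or down.
- mark (a point): Thin dark line across the wheel's rim, 80 mm from the axle, with an 8 mm dark dot on both faces on the same radius, 30 mm from the axle. It only shows how far the wheel has turned: the heavy side lies at an unknown angle from it, different every time and not to be seen. At the start the heavy side is well away from the bottom.
- anvil: Bystander: stepped black steel anvil block, 60 x 60 mm, 36 mm high; origin at the centre of its underside.
- whetstone: Bystander: small grey whetstone, 100 x 30 x 16 mm; origin at the centre of its underside.
- nib_case: Bystander: lidded tin nib case, 88 x 58 mm, 27 mm high; origin at the centre of its underside.
- barrel: Bystander: cream celluloid pen barrel lying down, 75 mm long, 13 mm thick; origin under its middle, at the desk.
There are look-alikes about, which are no part of the job. There is more than one size of the stand; the one meant has the size given above.

How it is judged:
At the end, for the whole second after the job is handed in: The hidden weight is straight below the axle to within 20 degrees either side, the fingers still grip the wheel (over 2 N) and it is at rest; the anvil, whetstone, nib case and barrel are within 20 mm of where they started (y of heavy in the frame of axle between -0.01817 and 0.01817 m and z of heavy in the frame of axle below -0.045 m and contact force between the fingers and wheel above 2 N and angular speed of wheel below 0.08 rad/s and distance of each of anvil, whetstone, nib_case, barrel from where it was at the start of the episode below 0.02 m); the arm keeps its last pose, push and grip.
It fails at once if the anvil block is knocked out of its place (over 30 mm) (distance of anvil from where it was at the start of the episode above 0.03 m).
It fails at once if the whetstone is knocked out of its place (over 30 mm) (distance of whetstone from where it was at the start of the episode above 0.03 m).
It fails at once if the nib case is knocked out of its place (over 30 mm) (distance of nib_case from where it was at the start of the episode above 0.03 m).
It fails at once if the barrel is knocked out of its place (over 30 mm) (distance of barrel from where it was at the start of the episode above 0.03 m).
It also fails if it takes over 72 s, if anything falls off the work surface, if the arm or the gripper's body presses on something with over 40 N, if the wrist force passes 120 N, or if a joint passes its speed limit or range.

ROBOT

A 6-joint arm with a two-finger parallel gripper is mounted at the origin on the work surface. World frame = base frame: x ahead of the robot, y to its left, z up, the work surface at z = 0. Lengths are in m, angles in rad, forces in N, time in s.
With the tool pointing down it reaches from about 0.425 to 0.95 m from the base axis. Payload 3.5 kg.
Tool frame: the origin (TCP) lies on the centre line of the jaws, within the pads' length; the fingertips stand ahead of it and the grasp point (between the pads) lies 11 mm behind it (tips_ahead is the z of the fingertips in the tool frame, in m); z points along the fingers, y is the direction in which the jaws open and shut (so a half turn about z gives the same grasp; the last joint's range is limited). The gripper opens to 85 mm and grips with 20 to 120 N. Pads are 22 mm wide; open, the fingers measure 114 mm over their backs; the gripper's body (76 mm by 85 mm) begins 54 mm behind the grasp point. The pads swing forward as they close: fully open they stand 13 mm farther back than shut.
Start: joints at [-1.268, 0.286, 1.577, -0, 1.279, -0.15], TCP at [0.295, -0.607, 0.239] pointing down, gripper open.
Joint ranges: [-2.77, 2.77], [-0.9, 2.22], [0.21, 2.48], [-1.53, 4.67], [0.24, 2.81], [-2.84, 2.84]. Speed limits (rad/s): [2.79, 2.79, 3.14, 3.14, 3.14, 3.14].

INTERFACE

Orientations are given as a unit quaternion [x, y, z, w].
In Python, from plant import * gives the robot as it stands. The module is installed in compiled form; this text tells all that it offers.
- The arm moves only by the tool move_arm, never from a script. Its arguments are lists of equal length, an entry for each row: "linear": the shift along the world's x, y, z in m, a list of three; "twist": the turn, a rotation vector about the world's x, y, z in degrees, a list of three. A call has 1 to 20 rows; each row shifts and turns the pose as measured when the row begins; what a row does not reach is not made up. A row lasts 1/12 s, in which the tool goes at most 41.7 mm and 7.16 degrees, less where a joint would pass 70% of its speed; a pose out of reach is approached as far as the arm can. A call is refused whole if a number of a shift passes 0.0417 or a number of a turn 7.16, either way. A call with a gripper value outside its range is refused whole. "grip" is the opening, from 0 (shut) to 1 (fully open), set as the call begins (left out, the last holds). The fingers move at their own pace and stop on an object; "force" is the grip in N (left out, the last holds). Time passes only in rows, so rows that do not move let the fingers close. It gives the time, the measured TCP pose, the force and the opening at its end, in the units of the state.
- get_state(): the state, without advancing time (a new reading comes with each control period).
- read_camera(name): name is "side" or "top"; returns a dict with "img" (400x640x3 uint8, blue, green, red), "depth" (400x640 float32, m along the optical axis (not along the pixel's ray), 0 where there is no reading), "fx", "fy", "cx", "cy" (pixels), "rvec" (rotation vector, rad) and "tvec" (3), from world to camera coordinates, as OpenCV has them. Camera axes: x right, y down, z forward; pixel columns grow to the right and rows downward; lengths in m; the calibration is good to about 2 mm. A picture is of the moment at which its call begins.
- sign_off(): hands the job in, once; it reports no verdict.
The state is a dict: "time": time; "qpos": joint angles; "dq": joint speeds; "joint_efforts": joint torques, N m; "eef_pos": TCP position; "tcp_rot": TCP orientation; "contact_force": force on the tool from outside, world axes, zero at the start; "wrist_torque": the same for the moment, N m; "opening": opening from 0.0 (shut) to 1.0 (fully open).
Only numpy, scipy, OpenCV 4.12 (cv2) and the standard library are available. Lean on these libraries where they do the work, as an engineer would, in place of code of your own. Each camera call takes 0.05 s, during which the arm holds its last target.

## Working session

There is one attempt and no reset: what is moved stays moved. The work goes in short steps, Python scripts to look and compute and a tool call to move; the robot and the scene stay as the last step left them, time stands still between calls to the robot, and variables do not carry over. Pictures are saved under pics/ and viewed, and the job is handed in when it is done.

Besides the shell and the picture viewer there is one more tool, called as name(argument=value, ...), one argument or row to a line, values as JSON. move_arm: Moves the arm, as the interface text tells. Its arguments: {"type":"object","properties":{"linear":{"type":"array","items":{"type":"array","items":{"type":"number"}}},"twist":{"type":"array","items":{"type":"array","items":{"type":"number"}}},"grip":{"type":"number"},"force":{"type":"number"}},"required":["linear","twist"]}

```bash
mkdir -p pics; ls; python3 - <<'E'
from plant import *
import cv2,pickle
s=get_state(); print(s)
for n in("side","top"):
    c=read_camera(n); cv2.imwrite(f"pics/{n}0.png",c["img"]); pickle.dump(c,open(f"{n}0.pkl","wb"))
    print(n,c["fx"],c["fy"],c["cx"],c["cy"],c["rvec"],c["tvec"])
E
```

```text
pics
{'time': 0.0, 'qpos': array([-1.26800719e+00,  2.87212230e-01,  1.57820981e+00, -2.13177565e-05,
        1.27860795e+00, -1.49975193e-01]), 'dq': array([ 0.00044267, -0.00046062, -0.00110821, -0.00039204, -0.00082214,
       -0.0010249 ]), 'joint_efforts': array([-5.72930094e-04, -4.05981266e+01, -2.92628771e+01, -2.11745237e-04,
        5.79381987e-03, -1.22459900e-05]), 'eef_pos': array([ 0.29512046, -0.60633753,  0.23789836]), 'tcp_rot': array([ 9.74483391e-01,  2.24456312e-01, -1.03197615e-04, -1.21433184e-03]), 'contact_force': array([-0.04215548, -0.50465763, -1.00100871]), 'wrist_torque': array([ 0.00673937,  0.05272778, -0.02257567]), 'opening': 0.997892284643446}
side 387.680611784251 387.680611784251 314.94840000477876 193.83092993744307 [ 2.10844166 -0.11801421  0.06768203] [-0.54721301  0.16998159  0.96650788]
top 401.4419821039431 401.4419821039431 324.17267649916874 205.02658355852626 [ 2.16552808 -2.1747087   0.1311267 ] [-0.00997727  0.55740921  1.15204678]
```

View pics/side0.png

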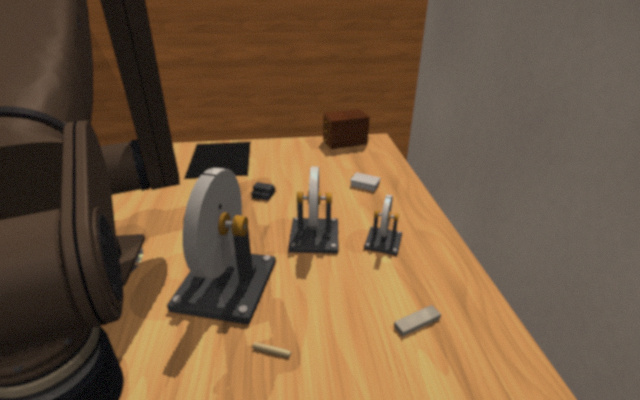

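View pics/top0.png

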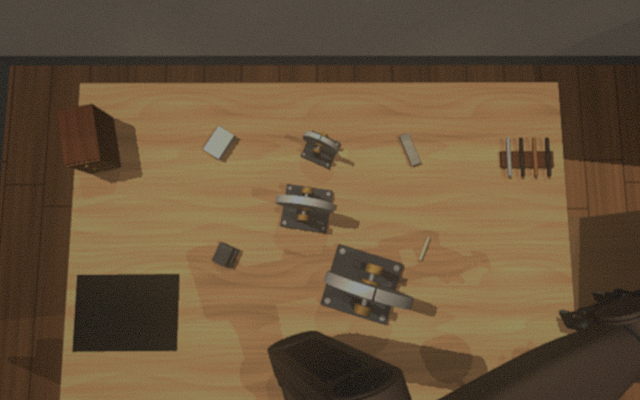

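Both views show three stands: large (top 365,288), medium (307,207) and small (320,148). I'll measure the sizes with the depth images to see which one is meant.

```bash
cat > h.py <<'E'
import numpy as np,cv2,pickle
def world(c):
    d=c["depth"];v,u=np.mgrid[0:400,0:640]
    P=np.stack([(u-c["cx"])/c["fx"]*d,(v-c["cy"])/c["fy"]*d,d],-1)
    R,_=cv2.Rodrigues(np.array(c["rvec"],float))
    W=(P-np.array(c["tvec"]).ravel())@R
    W[d<=0]=np.nan
    return W
def proj(c,X):
    p,_=cv2.projectPoints(np.array(X,float).reshape(-1,3),np.array(c["rvec"],float),np.array(c["tvec"],float),np.array([[c["fx"],0,c["cx"]],[0,c["fy"],c["cy"]],[0,0,1.]]),None)
    return p.reshape(-1,2)
E
python3 - <<'E'
from h import *
c=pickle.load(open("top0.pkl","rb"));W=world(c)
np.set_printoptions(precision=3,suppress=True)
for u,v in [(200,200),(420,180),(365,288),(307,207),(320,148),(373,268),(410,150),(425,248),(220,143),(225,255)]:
    print(u,v,W[v,u])
Z=np.clip(W[...,2]/0.3,0,1);
# stand base tops: height 10-22mm
m=((W[...,2]>0.006)&(W[...,2]<0.3)).astype(np.uint8)
n,l,st,ce=cv2.connectedComponentsWithStats(m)
for i in range(1,n):
    if st[i,4]>60: 
        p=W[l==i]; print(i,st[i],p.min(0),p.max(0))
s=c["img"][220:340,300:440]; cv2.imwrite("pics/tz.png",cv2.resize(s,None,fx=5,fy=5,interpolation=cv2.INTER_CUBIC))
s=pickle.load(open("side0.pkl","rb"))["img"][150:330,160:290]; cv2.imwrite("pics/sz.png",cv2.resize(s,None,fx=3.3,fy=3.3,interpolation=cv2.INTER_CUBIC))
E
```

```text
200 200 [ 0.578  0.362 -0.002]
420 180 [ 0.637 -0.306 -0.003]
365 288 [ 0.34  -0.101  0.285]
307 207 [0.538 0.034 0.161]
320 148 [ 0.723 -0.001  0.055]
373 268 [ 0.381 -0.131  0.197]
410 150 [ 0.726 -0.274  0.016]
425 248 [ 0.43  -0.312  0.009]
220 143 [0.745 0.298 0.029]
225 255 [0.413 0.275 0.033]
32 [  57  104   64   71 3448] [0.656 0.601 0.006] [0.835 0.73  0.125]
48 [203 126  32  34 593] [0.697 0.258 0.006] [0.799 0.35  0.032]
53 [301 131  40  38 952] [ 0.672 -0.062  0.006] [0.788 0.057 0.144]
57 [399 133  22  34 338] [ 0.678 -0.305  0.006] [ 0.779 -0.243  0.021]
63 [ 500  138   55   39 1250] [ 0.644 -0.713  0.006] [ 0.762 -0.551  0.031]
105 [ 276  184   59   50 2150] [ 0.476 -0.037  0.006] [0.623 0.118 0.208]
164 [419 237  12  24  96] [ 0.395 -0.328  0.006] [ 0.463 -0.292  0.017]
166 [212 242  27  27 452] [0.375 0.241 0.006] [0.451 0.317 0.041]
171 [ 321  245   93   80 4690] [ 0.212 -0.241  0.008] [ 0.44  -0.002  0.295]
269 [592 289  28  13 124] [ 0.303 -0.669  0.242] [ 0.336 -0.641  0.3  ]
370 [559 310  18  19 132] [ 0.251 -0.57   0.244] [ 0.288 -0.537  0.3  ]
463 [267 331  59  69 642] [ 0.093 -0.01   0.186] [0.241 0.123 0.3  ]
```

View pics/tz.png

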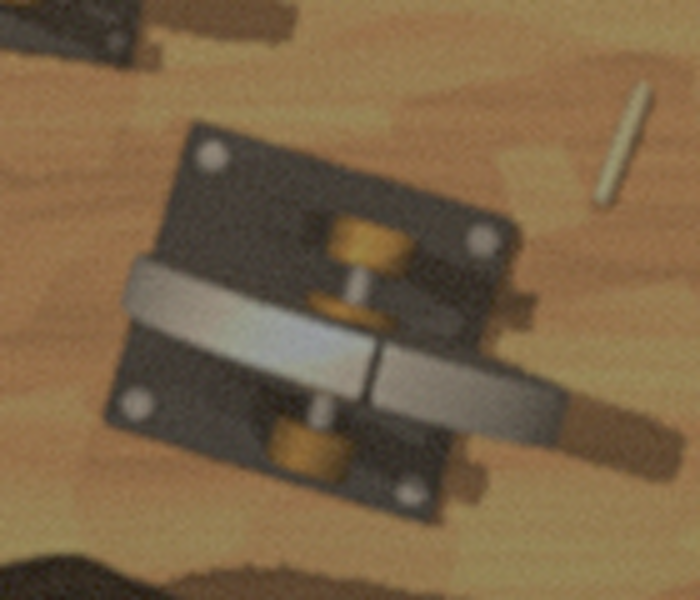

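View pics/sz.png

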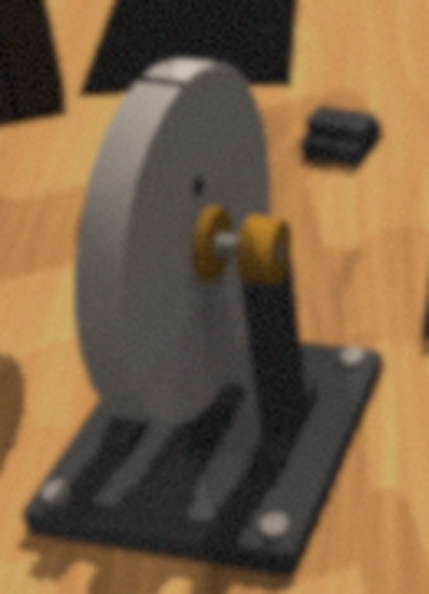

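The large wheel tops out at z≈0.29 and the small one at 0.14. The medium one reaches 0.207, close to 125+80 mm, so it is the target. Next I'll fit its pose.

```bash
python3 - <<'E'
from h import *
np.set_printoptions(precision=4,suppress=True)
for n,b in(("top",(265,175,345,240)),("side",(280,155,350,260))):
    c=pickle.load(open(n+"0.pkl","rb"));W=world(c)
    s=c["img"][b[1]:b[3],b[0]:b[2]]; f=min(780/s.shape[1],590/s.shape[0]); cv2.imwrite(f"pics/m{n}.png",cv2.resize(s,None,fx=f,fy=f,interpolation=cv2.INTER_CUBIC));print(f)
    sub=np.zeros((400,640),bool);sub[b[1]:b[3],b[0]:b[2]]=1
    p=W[sub&(W[...,2]>0.15)&(W[...,2]<0.22)&(W[...,0]>.45)&(W[...,0]<.65)]
    print(n,len(p),p.mean(0),p.max(0))
    r=cv2.minAreaRect(p[:,:2].astype(np.float32)*1000);print("wheel rect",r)
    q=W[sub&(W[...,2]>0.008)&(W[...,2]<0.024)&(W[...,0]>.45)&(W[...,0]<.65)]
    r=cv2.minAreaRect(q[:,:2].astype(np.float32)*1000);print("base rect",r, cv2.boxPoints(r), np.median(q[:,2]))
E
```

```text
9.076923076923077
top 532 [0.5476 0.0394 0.1874] [0.5698 0.1163 0.2075]
wheel rect ((549.2930908203125, 40.67183303833008), (150.52281188964844, 20.500823974609375), 81.06207275390625)
base rect ((549.2486572265625, 40.518096923828125), (140.16725158691406, 130.22669982910156), 80.89974975585938) [[473.8703 -18.3849]
 [602.4578 -38.9819]
 [624.627   99.4211]
 [496.0395 120.0181]] 0.015375012731433534
5.619047619047619
side 364 [0.5463 0.0044 0.1833] [0.5684 0.0865 0.2064]
wheel rect ((548.9743041992188, 26.294708251953125), (124.97582244873047, 20.074169158935547), 81.04087829589844)
base rect ((550.2315063476562, 40.528743743896484), (142.36968994140625, 128.96627807617188), 80.84268951416016) [[475.2414 -19.4866]
 [602.5641 -40.0111]
 [625.2216 100.5441]
 [497.8989 121.0686]] 0.016583279276713887
```

View pics/mtop.png

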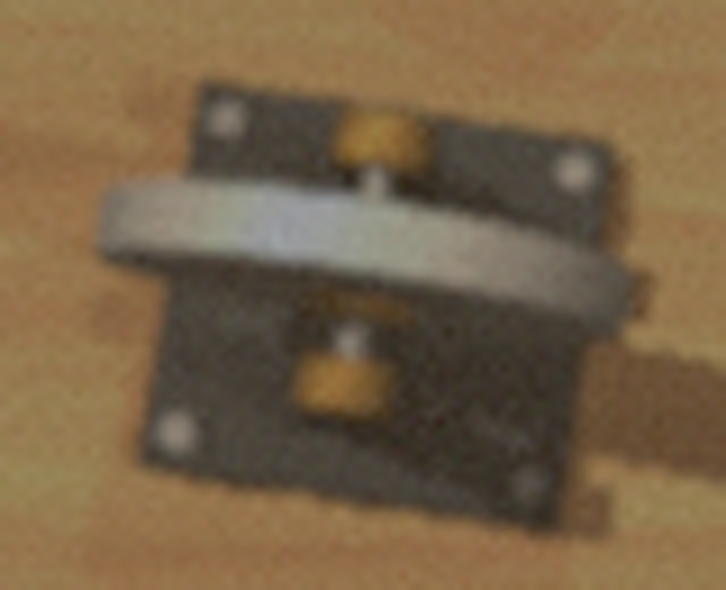

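View pics/mside.png

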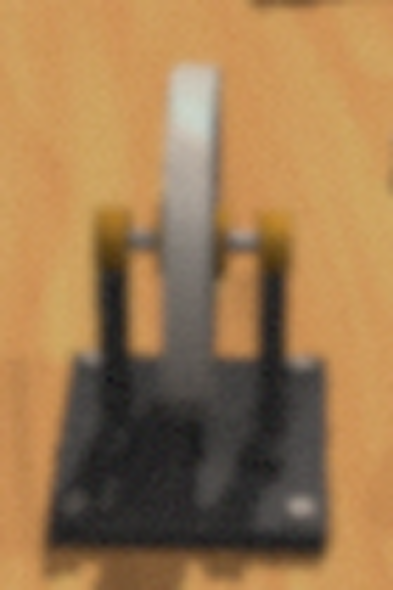

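```bash
python3 - <<'E'
import plant; print([x for x in dir(plant) if not x.startswith('__')])
print(getattr(plant,'tips_ahead',None))
import numpy as np
a=np.radians(np.linspace(-64.1,4.2,21)); r=np.linspace(.675,.56,21)
p=np.c_[r*np.cos(a),r*np.sin(a)]; d=np.diff(p,axis=0); print(np.round(d,3).tolist(), np.linalg.norm(d,axis=1).max())
E
```

```text
['Unreachable', 'get_state', 'read_camera', 'sign_off', 'tips_ahead']
0.008
[[0.033, 0.024], [0.031, 0.025], [0.029, 0.027], [0.027, 0.028], [0.025, 0.03], [0.023, 0.031], [0.021, 0.032], [0.019, 0.033], [0.017, 0.034], [0.015, 0.034], [0.012, 0.035], [0.01, 0.035], [0.008, 0.036], [0.006, 0.036], [0.003, 0.036], [0.001, 0.035], [-0.001, 0.035], [-0.003, 0.035], [-0.005, 0.034], [-0.007, 0.033]] 0.04046498189033809
```

move_arm(
  linear=[
    [0, 0, 0.04],
    [0, 0, 0.04],
    [0, 0, 0.04],
    [0, 0, 0.04],
  ],
  twist=[
    [0, 0, 0],
    [0, 0, 0],
    [0, 0, 0],
    [0, 0, 0],
  ],
  grip=0.6,
  force=60,
)

```text
time: 0.43
eef_pos: [0.2927, -0.599, 0.3829]
tcp_rot: [0.974, 0.224, -0.001, -0.019]
contact_force: [0.0, -0.1, 0.2]
opening: 0.601
```

move_arm(
  linear=[
    [0.033, 0.024, 0],
    [0.031, 0.025, 0],
    [0.029, 0.027, 0],
    [0.027, 0.028, 0],
    [0.025, 0.03, 0],
    [0.023, 0.031, 0],
    [0.021, 0.032, 0],
    [0.019, 0.033, 0],
    [0.017, 0.034, 0],
    [0.015, 0.034, 0],
    [0.012, 0.035, 0],
    [0.01, 0.035, 0],
    [0.008, 0.036, 0],
    [0.006, 0.036, 0],
    [0.003, 0.036, 0],
    [0.001, 0.035, 0],
    [-0.001, 0.035, 0],
    [-0.003, 0.035, 0],
    [-0.005, 0.034, 0],
    [-0.007, 0.033, 0],
  ],
  twist=[
    [0, 0, 2.75],
    [0, 0, 2.75],
    [0, 0, 2.75],
    [0, 0, 2.75],
    [0, 0, 2.75],
    [0, 0, 2.75],
    [0, 0, 2.75],
    [0, 0, 2.75],
    [0, 0, 2.75],
    [0, 0, 2.75],
    [0, 0, 2.75],
    [0, 0, 2.75],
    [0, 0, 2.75],
    [0, 0, 2.75],
    [0, 0, 2.75],
    [0, 0, 2.75],
    [0, 0, 2.75],
    [0, 0, 2.75],
    [0, 0, 2.75],
    [0, 0, 2.75],
  ],
)

```text
time: 2.1
eef_pos: [0.5596, 0.0735, 0.3826]
tcp_rot: [0.75, 0.662, -0.011, -0.014]
contact_force: [0.1, 0.4, 0.3]
opening: 0.599
```

```bash
cat >> h.py <<'E'
from scipy.spatial.transform import Rotation as Ro
C=np.array([0.5495,0.0405,0.125]); yaw=np.radians(-9.1)
ea=np.array([np.cos(yaw),np.sin(yaw),0]); et=np.array([-np.sin(yaw),np.cos(yaw),0]); ez=np.array([0,0,1.])
R0=Ro.from_matrix(np.c_[et,ea,-ez])
def pose(phi,r,dz=0,da=0):
    f=np.radians(phi)
    return C+r*(np.sin(f)*et+np.cos(f)*ez)+dz*ez+da*ea, Ro.from_rotvec(-f*ea)*R0
def cur():
    from plant import get_state
    s=get_state(); p=np.array(s["eef_pos"]);R=Ro.from_quat(s["tcp_rot"])
    d=p-C; zt=R.apply([0,0,1]); yt=R.apply([0,1,0])
    F=np.array(s["contact_force"]);M=np.array(s["wrist_torque"])
    print("t%.2f phi_pos %.1f phi_tool %.1f rad %.4f axial %.4f | tooly·ea %.3f op %.3f"%(s["time"],np.degrees(np.arctan2(d@et,d[2])),np.degrees(np.arctan2(-zt@et,-zt[2])),np.hypot(d@et,d[2]),d@ea,yt@ea,s["opening"]))
    print("F(a,t,z)",np.round([F@ea,F@et,F[2]],2),"M",np.round([M@ea,M@et,M[2]],3),"T=dxF",round(np.cross(d,F)@ea,3),"M+dxF",round((M+np.cross(d,F))@ea,3))
    return s,p,R
def plan(path,ncorr=4,pr=True):
    """path: list of (phi,r,dz,da) incl. nominal start; emits rows from the current pose"""
    s,p,R=cur(); P=[pose(*q) for q in path]
    ep=P[0][0]-p; eR=(P[0][1]*R.inv()).as_rotvec(degrees=True)
    L=[];T=[]
    for k in range(1,len(P)):
        w=1/min(ncorr,len(P)-1) if k<=ncorr else 0
        L.append(P[k][0]-P[k-1][0]+w*ep); T.append((P[k][1]*P[k-1][1].inv()).as_rotvec(degrees=True)+w*eR)
    L=np.round(L,4);T=np.round(T,2)
    print("max",abs(L).max(),abs(T).max());print('"linear":',L.tolist());print('"twist":',T.tolist())
def lin(a,b,n): return [tuple(x) for x in np.linspace(a,b,n+1)]
E
python3 - <<'E'
from h import *
plan(lin((0,.059,.16,0),(60,.059,.16,0),10),10)
E
```

```text
t2.10 phi_pos 7.6 phi_tool -0.1 rad 0.2599 axial 0.0048 | tooly·ea 0.999 op 0.599
F(a,t,z) [0.01 0.36 0.25] M [ 0.018 -0.001 -0.078] T=dxF -0.084 M+dxF -0.066
max 0.009 5.96
"linear": [[-0.0, 0.0028, -0.0042], [-0.0, 0.0027, -0.0048], [-0.0001, 0.0026, -0.0055], [-0.0001, 0.0024, -0.0061], [-0.0001, 0.0021, -0.0067], [-0.0002, 0.0018, -0.0072], [-0.0003, 0.0014, -0.0077], [-0.0003, 0.001, -0.0082], [-0.0004, 0.0005, -0.0087], [-0.0005, 0.0, -0.009]]
"twist": [[-5.96, 0.75, -0.19], [-5.96, 0.75, -0.19], [-5.96, 0.75, -0.19], [-5.96, 0.75, -0.19], [-5.96, 0.75, -0.19], [-5.96, 0.75, -0.19], [-5.96, 0.75, -0.19], [-5.96, 0.75, -0.19], [-5.96, 0.75, -0.19], [-5.96, 0.75, -0.19]]
```

move_arm(
  linear=[
    [0, 0.0028, -0.0042],
    [0, 0.0027, -0.0048],
    [0, 0.0026, -0.0055],
    [0, 0.0024, -0.0061],
    [0, 0.0021, -0.0067],
    [0, 0.0018, -0.0072],
    [0, 0.0014, -0.0077],
    [0, 0.001, -0.0082],
    [0, 0.0005, -0.0087],
    [0, 0, -0.009],
  ],
  twist=[
    [-5.96, 0.75, -0.19],
    [-5.96, 0.75, -0.19],
    [-5.96, 0.75, -0.19],
    [-5.96, 0.75, -0.19],
    [-5.96, 0.75, -0.19],
    [-5.96, 0.75, -0.19],
    [-5.96, 0.75, -0.19],
    [-5.96, 0.75, -0.19],
    [-5.96, 0.75, -0.19],
    [-5.96, 0.75, -0.19],
  ],
)

```text
time: 2.93
eef_pos: [0.5579, 0.0996, 0.318]
tcp_rot: [0.654, 0.551, -0.393, 0.337]
contact_force: [-0.5, 0.1, 0.0]
opening: 0.598
```

```bash
python3 - <<'E'
from h import *
s,p,R=cur(); print(s["qpos"],s["eef_pos"])
plan(lin((60,.059,.16,0),(-50,.059,.16,0),18),10)
from plant import *
cv2.imwrite("pics/s1.png",read_camera("side")["img"])
E
```

```text
t2.93 phi_pos 17.2 phi_tool 62.4 rad 0.2020 axial -0.0010 | tooly·ea 1.000 op 0.598
F(a,t,z) [-0.49  0.05  0.03] M [ 0.4    0.057 -0.002] T=dxF -0.007 M+dxF 0.393
[ 0.33152095  0.3152146   1.63604247 -0.92678617  1.79030491  0.58538173] [0.55792492 0.09958062 0.31797054]
t2.93 phi_pos 17.2 phi_tool 62.4 rad 0.2020 axial -0.0010 | tooly·ea 1.000 op 0.598
F(a,t,z) [-0.49  0.05  0.03] M [ 0.4    0.057 -0.002] T=dxF -0.007 M+dxF 0.393
max 0.0071 6.28
"linear": [[-0.0006, -0.0043, 0.0049], [-0.0007, -0.0048, 0.0045], [-0.0007, -0.0053, 0.0041], [-0.0008, -0.0057, 0.0036], [-0.0009, -0.0061, 0.003], [-0.0009, -0.0064, 0.0024], [-0.001, -0.0067, 0.0018], [-0.001, -0.0069, 0.0012], [-0.001, -0.007, 0.0005], [-0.001, -0.0071, -0.0001], [-0.001, -0.0062, -0.0005], [-0.001, -0.0061, -0.0011], [-0.001, -0.006, -0.0018], [-0.0009, -0.0057, -0.0024], [-0.0009, -0.0055, -0.003], [-0.0008, -0.0051, -0.0036], [-0.0008, -0.0047, -0.0041], [-0.0007, -0.0042, -0.0046]]
"twist": [[6.28, -0.97, 0.04], [6.28, -0.97, 0.04], [6.28, -0.97, 0.04], [6.28, -0.97, 0.04], [6.28, -0.97, 0.04], [6.28, -0.97, 0.04], [6.28, -0.97, 0.04], [6.28, -0.97, 0.04], [6.28, -0.97, 0.04], [6.28, -0.97, 0.04], [6.03, -0.97, 0.0], [6.03, -0.97, -0.0], [6.03, -0.97, -0.0], [6.03, -0.97, 0.0], [6.03, -0.97, 0.0], [6.03, -0.97, -0.0], [6.03, -0.97, 0.0], [6.03, -0.97, 0.0]]
```

View pics/s1.png

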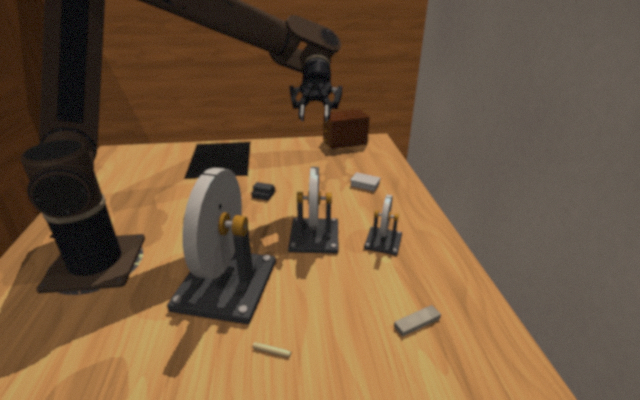

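move_arm(
  linear=[
    [-0.0006, -0.0043, 0.0049],
    [-0.0007, -0.0048, 0.0045],
    [-0.0007, -0.0053, 0.0041],
    [-0.0008, -0.0057, 0.0036],
    [-0.0009, -0.0061, 0.003],
    [-0.0009, -0.0064, 0.0024],
    [-0.001, -0.0067, 0.0018],
    [-0.001, -0.0069, 0.0012],
    [-0.001, -0.007, 0.0005],
    [-0.001, -0.0071, 0],
    [-0.001, -0.0062, -0.0005],
    [-0.001, -0.0061, -0.0011],
    [-0.001, -0.006, -0.0018],
    [-0.0009, -0.0057, -0.0024],
    [-0.0009, -0.0055, -0.003],
    [-0.0008, -0.0051, -0.0036],
    [-0.0008, -0.0047, -0.0041],
    [-0.0007, -0.0042, -0.0046],
    [0, 0, 0],
  ],
  twist=[
    [6.28, -0.97, 0],
    [6.28, -0.97, 0],
    [6.28, -0.97, 0],
    [6.28, -0.97, 0],
    [6.28, -0.97, 0],
    [6.28, -0.97, 0],
    [6.28, -0.97, 0],
    [6.28, -0.97, 0],
    [6.28, -0.97, 0],
    [6.28, -0.97, 0],
    [6.03, -0.97, 0],
    [6.03, -0.97, 0],
    [6.03, -0.97, 0],
    [6.03, -0.97, 0],
    [6.03, -0.97, 0],
    [6.03, -0.97, 0],
    [6.03, -0.97, 0],
    [6.03, -0.97, 0],
    [0, 0, 0],
  ],
)

```text
time: 4.57
eef_pos: [0.5415, -0.0071, 0.3224]
tcp_rot: [0.667, 0.578, 0.377, -0.279]
contact_force: [-0.1, 0.7, -1.2]
opening: 0.597
```

```bash
python3 - <<'E'
from h import *
s,p,R=cur(); print(s["qpos"],s["eef_pos"])
from plant import *
cv2.imwrite("pics/s2.png",read_camera("side")["img"])
E
```

```text
t4.57 phi_pos -13.7 phi_tool -55.9 rad 0.2032 axial -0.0004 | tooly·ea 0.998 op 0.597
F(a,t,z) [-0.18  0.64 -1.17] M [-0.459  0.054 -0.007] T=dxF -0.069 M+dxF -0.528
[-0.57465326  0.00352319  1.93668545  0.89287841  1.63795272 -0.57959219] [ 0.54152591 -0.00705626  0.32241303]
```

View pics/s2.png

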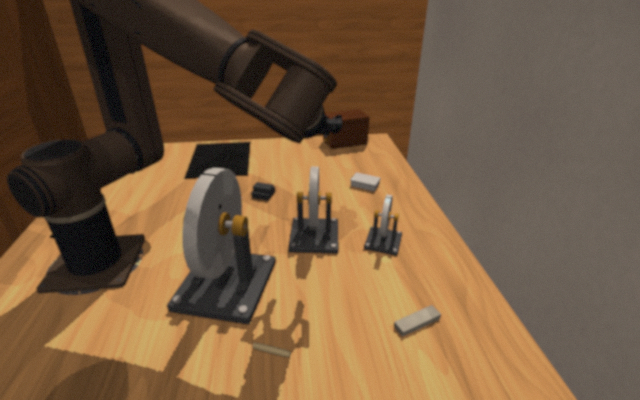

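```bash
python3 - <<'E'
from h import *
plan(lin((-50,.059,.16,0),(-25,.16,0,0),7)+lin((-25,.16,0,0),(-25,.061,0,0),9)[1:]+[(-25,.061,0,0)]*1,8)
E
```

```text
t4.62 phi_pos -13.5 phi_tool -55.8 rad 0.2048 axial 0.0001 | tooly·ea 0.998 op 0.600
F(a,t,z) [-0.51 -0.71 -0.1 ] M [-0.347 -0.028  0.002] T=dxF 0.146 M+dxF -0.202
max 0.0103 4.15
"linear": [[-0.0012, -0.0076, -0.0103], [-0.001, -0.0062, -0.0092], [-0.0008, -0.0046, -0.0083], [-0.0005, -0.003, -0.0074], [-0.0002, -0.0013, -0.0067], [0.0001, 0.0005, -0.0062], [0.0003, 0.0023, -0.0059], [0.0008, 0.0049, -0.0101], [0.0007, 0.0046, -0.01], [0.0007, 0.0046, -0.01], [0.0007, 0.0046, -0.01], [0.0007, 0.0046, -0.01], [0.0007, 0.0046, -0.01], [0.0007, 0.0046, -0.01], [0.0007, 0.0046, -0.01], [0.0007, 0.0046, -0.01], [0.0, 0.0, 0.0]]
"twist": [[-4.15, 1.15, 0.09], [-4.15, 1.15, 0.09], [-4.15, 1.15, 0.09], [-4.15, 1.15, 0.09], [-4.15, 1.15, 0.09], [-4.15, 1.15, 0.09], [-4.15, 1.15, 0.09], [-0.63, 0.59, 0.09], [0.0, 0.0, 0.0], [0.0, 0.0, 0.0], [0.0, 0.0, 0.0], [0.0, 0.0, 0.0], [0.0, 0.0, 0.0], [0.0, 0.0, 0.0], [0.0, 0.0, 0.0], [0.0, 0.0, 0.0], [0.0, 0.0, 0.0]]
```

move_arm(
  linear=[
    [-0.0012, -0.0076, -0.0103],
    [-0.001, -0.0062, -0.0092],
    [-0.0008, -0.0046, -0.0083],
    [-0.0005, -0.003, -0.0074],
    [-0.0002, -0.0013, -0.0067],
    [0.0001, 0.0005, -0.0062],
    [0.0003, 0.0023, -0.0059],
    [0.0008, 0.0049, -0.0101],
    [0, 0, 0],
  ],
  twist=[
    [-4.15, 1.15, 0.09],
    [-4.15, 1.15, 0.09],
    [-4.15, 1.15, 0.09],
    [-4.15, 1.15, 0.09],
    [-4.15, 1.15, 0.09],
    [-4.15, 1.15, 0.09],
    [-4.15, 1.15, 0.09],
    [-0.63, 0.59, 0.09],
    [0, 0, 0],
  ],
)

```text
time: 5.37
eef_pos: [0.5455, -0.0209, 0.2734]
tcp_rot: [0.737, 0.648, 0.155, -0.116]
contact_force: [-0.8, 0.2, -0.5]
opening: 0.603
```

```bash
python3 - <<'E'
from h import *
plan(lin((-25,.149,0,0),(-25,.061,0,0),7)+[(-25,.061,0,0)],4)
from plant import *
cv2.imwrite("pics/s3.png",read_camera("side")["img"])
cv2.imwrite("pics/t3.png",read_camera("top")["img"])
E
```

```text
t5.37 phi_pos -22.4 phi_tool -22.3 rad 0.1606 axial 0.0057 | tooly·ea 0.999 op 0.603
F(a,t,z) [-0.81  0.11 -0.53] M [-0.198 -0.019  0.011] T=dxF 0.017 M+dxF -0.181
max 0.0147 0.74
"linear": [[-0.0006, 0.0051, -0.0147], [-0.0006, 0.0051, -0.0147], [-0.0006, 0.0051, -0.0147], [-0.0006, 0.0051, -0.0147], [0.0008, 0.0052, -0.0114], [0.0008, 0.0052, -0.0114], [0.0008, 0.0052, -0.0114], [0.0, 0.0, 0.0]]
"twist": [[0.74, 0.34, -0.34], [0.74, 0.34, -0.34], [0.74, 0.34, -0.34], [0.74, 0.34, -0.34], [0.0, 0.0, 0.0], [0.0, 0.0, 0.0], [0.0, 0.0, 0.0], [0.0, 0.0, 0.0]]
```

View pics/s3.png

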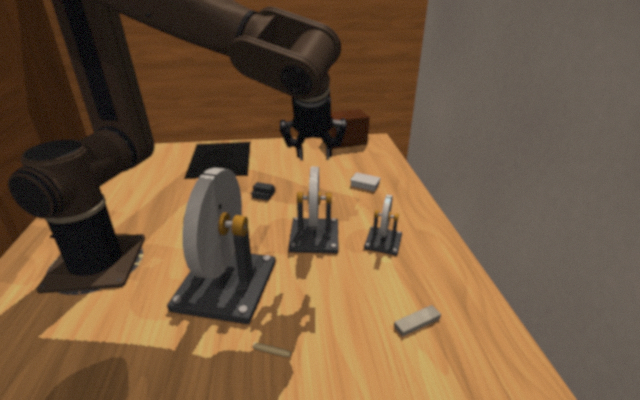

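View pics/t3.png

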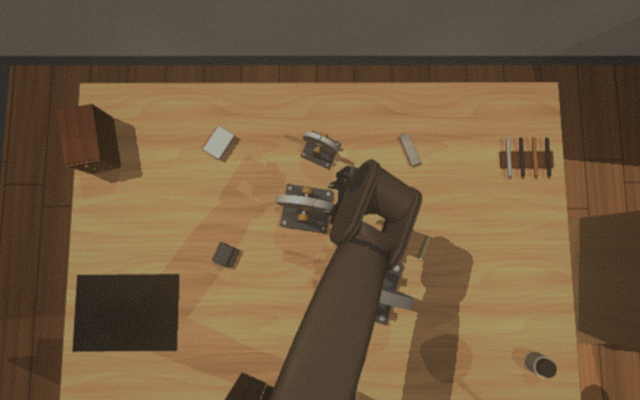

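move_arm(
  linear=[
    [-0.0006, 0.0051, -0.0147],
    [-0.0006, 0.0051, -0.0147],
    [-0.0006, 0.0051, -0.0147],
    [-0.0006, 0.0051, -0.0147],
    [0.0008, 0.0052, -0.0114],
    [0.0008, 0.0052, -0.0114],
    [0.0008, 0.0052, -0.0114],
    [0, 0, 0],
  ],
  twist=[
    [0.74, 0.34, -0.34],
    [0.74, 0.34, -0.34],
    [0.74, 0.34, -0.34],
    [0.74, 0.34, -0.34],
    [0, 0, 0],
    [0, 0, 0],
    [0, 0, 0],
    [0, 0, 0],
  ],
)

```text
time: 6.13
eef_pos: [0.5413, 0.0157, 0.1663]
tcp_rot: [0.747, 0.627, 0.165, -0.148]
contact_force: [0.3, 0.1, -0.5]
opening: 0.599
```

```bash
python3 - <<'E'
from h import *
plan([(-25,.061,0,0)]*3,2)
E
```

```text
t6.13 phi_pos -32.0 phi_tool -25.6 rad 0.0487 axial -0.0042 | tooly·ea 1.000 op 0.599
F(a,t,z) [ 0.3   0.11 -0.45] M [-0.196  0.072  0.052] T=dxF 0.007 M+dxF -0.189
max 0.007 0.36
"linear": [[0.0021, -0.0003, 0.007], [0.0021, -0.0003, 0.007]]
"twist": [[-0.36, -0.33, 0.36], [-0.36, -0.33, 0.36]]
```

move_arm(
  linear=[
    [0.002, 0, 0.006],
    [0.002, 0, 0.004],
    [0, 0, 0],
  ],
  twist=[
    [-0.3, -0.3, 0.3],
    [0, 0, 0],
    [0, 0, 0],
  ],
)

```text
time: 6.38
eef_pos: [0.5437, 0.016, 0.1734]
tcp_rot: [0.746, 0.629, 0.164, -0.148]
contact_force: [-0.5, -0.6, 0.3]
opening: 0.6
```

```bash
python3 - <<'E'
from h import *
plan([(-25,.061,0,0)]*3,2)
E
```

```text
t6.38 phi_pos -27.4 phi_tool -25.5 rad 0.0545 axial -0.0019 | tooly·ea 1.000 op 0.600
F(a,t,z) [-0.43 -0.69  0.26] M [-0.205  0.008  0.017] T=dxF 0.027 M+dxF -0.178
max 0.0035 0.37
"linear": [[0.0009, -0.0005, 0.0035], [0.0009, -0.0005, 0.0035]]
"twist": [[-0.3, -0.37, 0.23], [-0.3, -0.37, 0.23]]
```

move_arm(
  linear=[
    [0.001, -0.0005, 0.0045],
    [0.0005, 0, 0.002],
    [0, 0, 0],
  ],
  twist=[
    [0, 0, 0],
    [0, 0, 0],
    [0, 0, 0],
  ],
)

```text
time: 6.63
eef_pos: [0.5468, 0.0145, 0.183]
tcp_rot: [0.746, 0.629, 0.165, -0.146]
contact_force: [0.8, -0.8, -1.2]
opening: 0.599
```

move_arm(
  linear=[
    [0, 0, 0],
    [0, 0, 0],
    [0, 0, 0],
    [0, 0, 0],
    [0, 0, 0],
  ],
  twist=[
    [0, 0, 0],
    [0, 0, 0],
    [0, 0, 0],
    [0, 0, 0],
    [0, 0, 0],
  ],
  grip=0,
  force=60,
)

```text
time: 7.05
eef_pos: [0.5471, 0.0139, 0.1851]
tcp_rot: [0.745, 0.63, 0.165, -0.144]
contact_force: [-0.7, 0.2, 0.8]
opening: 0.222
```

```bash
python3 - <<'E'
from h import *
cur()
from plant import *
i=read_camera("side")["img"]; cv2.imwrite("pics/s4.png",cv2.resize(i[60:280,200:440],None,fx=2.6,fy=2.6))
cur()
E
```

```text
t7.05 phi_pos -23.9 phi_tool -25.4 rad 0.0658 axial 0.0018 | tooly·ea 1.000 op 0.222
F(a,t,z) [-0.75  0.05  0.79] M [-0.209 -0.112  0.174] T=dxF -0.024 M+dxF -0.233
t7.10 phi_pos -23.9 phi_tool -25.4 rad 0.0657 axial 0.0018 | tooly·ea 1.000 op 0.220
F(a,t,z) [-0.06  0.46  0.05] M [-0.203 -0.118  0.239] T=dxF -0.029 M+dxF -0.231
```

View pics/s4.png

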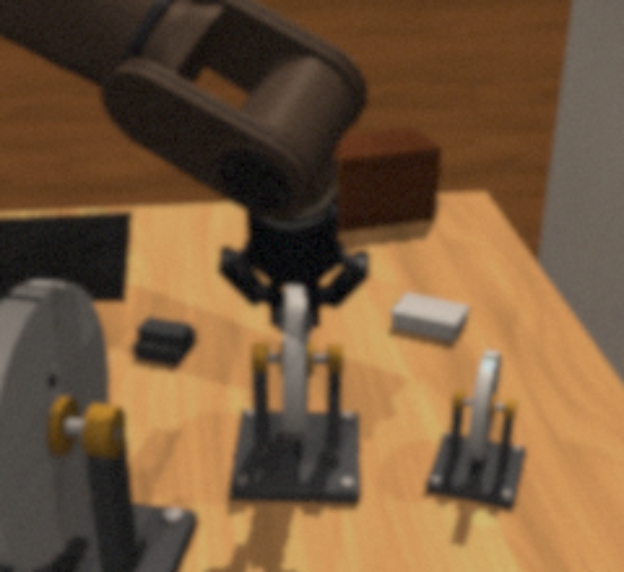

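```bash
python3 - <<'E'
from h import *
plan(lin((-25,.066,0,.0018),(-11,.066,0,.0018),7),3)
E
```

```text
t7.10 phi_pos -23.9 phi_tool -25.4 rad 0.0657 axial 0.0018 | tooly·ea 1.000 op 0.220
F(a,t,z) [-0.06  0.46  0.05] M [-0.203 -0.118  0.239] T=dxF -0.029 M+dxF -0.231
max 0.0022 2.11
"linear": [[0.0003, 0.0017, 0.0008], [0.0003, 0.0017, 0.0008], [0.0003, 0.0017, 0.0007], [0.0003, 0.0022, 0.0007], [0.0004, 0.0022, 0.0006], [0.0004, 0.0022, 0.0006], [0.0004, 0.0022, 0.0005]]
"twist": [[-2.11, 0.21, 0.11], [-2.11, 0.21, 0.11], [-2.11, 0.21, 0.11], [-1.97, 0.32, 0.0], [-1.97, 0.32, 0.0], [-1.97, 0.32, 0.0], [-1.97, 0.32, -0.0]]
```

move_arm(
  linear=[
    [0.0003, 0.0017, 0.0008],
    [0.0003, 0.0017, 0.0008],
    [0.0003, 0.0017, 0.0007],
    [0.0003, 0.0022, 0.0007],
    [0.0004, 0.0022, 0.0006],
    [0.0004, 0.0022, 0.0006],
    [0.0004, 0.0022, 0.0005],
  ],
  twist=[
    [-2.11, 0.21, 0.11],
    [-2.11, 0.21, 0.11],
    [-2.11, 0.21, 0.11],
    [-1.97, 0.32, 0],
    [-1.97, 0.32, 0],
    [-1.97, 0.32, 0],
    [-1.97, 0.32, 0],
  ],
)

```text
time: 7.68
eef_pos: [0.5495, 0.0294, 0.1906]
tcp_rot: [0.76, 0.643, 0.072, -0.063]
contact_force: [-0.5, 0.3, -0.3]
opening: 0.221
```

```bash
python3 - <<'E'
from h import *
plan(lin((-11,.066,0,.0018),(3,.066,0,.0018),7),3)
E
```

```text
t7.68 phi_pos -9.5 phi_tool -11.0 rad 0.0665 axial 0.0018 | tooly·ea 1.000 op 0.221
F(a,t,z) [-0.57  0.21 -0.3 ] M [0.032 0.087 0.158] T=dxF -0.01 M+dxF 0.021
max 0.0023 1.97
"linear": [[0.0003, 0.0017, 0.0001], [0.0003, 0.0017, 0.0001], [0.0003, 0.0017, -0.0], [0.0004, 0.0023, 0.0002], [0.0004, 0.0023, 0.0001], [0.0004, 0.0023, 0.0], [0.0004, 0.0023, -0.0001]]
"twist": [[-1.97, 0.27, 0.12], [-1.97, 0.27, 0.12], [-1.97, 0.27, 0.12], [-1.97, 0.32, 0.0], [-1.97, 0.32, 0.0], [-1.97, 0.32, 0.0], [-1.97, 0.32, 0.0]]
```

move_arm(
  linear=[
    [0.0003, 0.0017, 0.0001],
    [0.0003, 0.0017, 0.0001],
    [0.0003, 0.0017, 0],
    [0.0004, 0.0023, 0.0002],
    [0.0004, 0.0023, 0.0001],
    [0.0004, 0.0023, 0],
    [0.0004, 0.0023, -0.0001],
  ],
  twist=[
    [-1.97, 0.27, 0.12],
    [-1.97, 0.27, 0.12],
    [-1.97, 0.27, 0.12],
    [-1.97, 0.32, 0],
    [-1.97, 0.32, 0],
    [-1.97, 0.32, 0],
    [-1.97, 0.32, 0],
  ],
)

```text
time: 8.27
eef_pos: [0.5521, 0.0459, 0.1921]
tcp_rot: [0.763, 0.646, -0.022, 0.019]
contact_force: [-0.7, -1.4, 0.2]
opening: 0.219
```

```bash
python3 - <<'E'
from h import *
plan(lin((4,.066,0,.0018),(18,.066,0,.0018),7),3)
E
```

```text
t8.27 phi_pos 4.9 phi_tool 3.4 rad 0.0673 axial 0.0017 | tooly·ea 1.000 op 0.219
F(a,t,z) [-0.44 -1.49  0.22] M [0.084 0.12  0.177] T=dxF 0.102 M+dxF 0.186
max 0.0022 2.18
"linear": [[0.0003, 0.0019, -0.0006], [0.0003, 0.0019, -0.0007], [0.0003, 0.0019, -0.0008], [0.0004, 0.0022, -0.0004], [0.0004, 0.0022, -0.0005], [0.0004, 0.0022, -0.0006], [0.0003, 0.0022, -0.0007]]
"twist": [[-2.18, 0.35, 0.11], [-2.18, 0.35, 0.11], [-2.18, 0.35, 0.11], [-1.97, 0.32, -0.0], [-1.97, 0.32, 0.0], [-1.97, 0.32, 0.0], [-1.97, 0.32, -0.0]]
```

move_arm(
  linear=[
    [0.0003, 0.0019, -0.0006],
    [0.0003, 0.0019, -0.0007],
    [0.0003, 0.0019, -0.0008],
    [0.0004, 0.0022, -0.0004],
    [0.0004, 0.0022, -0.0005],
    [0.0004, 0.0022, -0.0006],
    [0.0003, 0.0022, -0.0007],
  ],
  twist=[
    [-2.18, 0.35, 0.11],
    [-2.18, 0.35, 0.11],
    [-2.18, 0.35, 0.11],
    [-1.97, 0.32, 0],
    [-1.97, 0.32, 0],
    [-1.97, 0.32, 0],
    [-1.97, 0.32, 0],
  ],
)

```text
time: 8.85
eef_pos: [0.5548, 0.0629, 0.1892]
tcp_rot: [0.753, 0.638, -0.121, 0.104]
contact_force: [-0.1, -0.6, -0.1]
opening: 0.22
```

```bash
python3 - <<'E'
from h import *
plan(lin((19,.066,0,.0018),(33,.066,0,.0018),7),3)
E
```

```text
t8.85 phi_pos 19.7 phi_tool 18.4 rad 0.0681 axial 0.0017 | tooly·ea 1.000 op 0.220
F(a,t,z) [ 0.01 -0.58 -0.07] M [0.123 0.008 0.134] T=dxF 0.036 M+dxF 0.158
max 0.002 2.18
"linear": [[0.0003, 0.0017, -0.0014], [0.0003, 0.0016, -0.0014], [0.0003, 0.0016, -0.0015], [0.0003, 0.002, -0.001], [0.0003, 0.002, -0.0011], [0.0003, 0.002, -0.0012], [0.0003, 0.0019, -0.0012]]
"twist": [[-2.18, 0.38, 0.11], [-2.18, 0.38, 0.11], [-2.18, 0.38, 0.11], [-1.97, 0.32, -0.0], [-1.97, 0.32, 0.0], [-1.97, 0.32, -0.0], [-1.97, 0.32, 0.0]]
```

move_arm(
  linear=[
    [0.0003, 0.0017, -0.0014],
    [0.0003, 0.0016, -0.0014],
    [0.0003, 0.0016, -0.0015],
    [0.0003, 0.002, -0.001],
    [0.0003, 0.002, -0.0011],
    [0.0003, 0.002, -0.0012],
    [0.0003, 0.0019, -0.0012],
  ],
  twist=[
    [-2.18, 0.38, 0.11],
    [-2.18, 0.38, 0.11],
    [-2.18, 0.38, 0.11],
    [-1.97, 0.32, 0],
    [-1.97, 0.32, 0],
    [-1.97, 0.32, 0],
    [-1.97, 0.32, 0],
  ],
)

```text
time: 9.43
eef_pos: [0.5572, 0.0786, 0.1819]
tcp_rot: [0.731, 0.619, -0.218, 0.187]
contact_force: [-1.5, -1.5, -0.1]
opening: 0.22
```

```bash
python3 - <<'E'
from h import *
plan(lin((34,.066,0,.0018),(48,.066,0,.0018),7),3)
E
```

```text
t9.43 phi_pos 34.3 phi_tool 33.4 rad 0.0689 axial 0.0016 | tooly·ea 1.000 op 0.220
F(a,t,z) [-1.28 -1.69 -0.14] M [0.328 0.066 0.105] T=dxF 0.091 M+dxF 0.419
max 0.0022 2.17
"linear": [[0.0003, 0.0012, -0.002], [0.0003, 0.0012, -0.0021], [0.0003, 0.0011, -0.0022], [0.0003, 0.0017, -0.0015], [0.0003, 0.0017, -0.0016], [0.0003, 0.0016, -0.0016], [0.0002, 0.0016, -0.0017]]
"twist": [[-2.17, 0.41, 0.1], [-2.17, 0.41, 0.1], [-2.17, 0.41, 0.1], [-1.97, 0.32, 0.0], [-1.97, 0.32, -0.0], [-1.97, 0.32, 0.0], [-1.97, 0.32, 0.0]]
```

move_arm(
  linear=[
    [0.0003, 0.0012, -0.002],
    [0.0003, 0.0012, -0.0021],
    [0.0003, 0.0011, -0.0022],
    [0.0003, 0.0017, -0.0015],
    [0.0003, 0.0017, -0.0016],
    [0.0003, 0.0016, -0.0016],
    [0.0002, 0.0016, -0.0017],
  ],
  twist=[
    [-2.17, 0.41, 0.1],
    [-2.17, 0.41, 0.1],
    [-2.17, 0.41, 0.1],
    [-1.97, 0.32, 0],
    [-1.97, 0.32, 0],
    [-1.97, 0.32, 0],
    [-1.97, 0.32, 0],
  ],
)

```text
time: 10.02
eef_pos: [0.5594, 0.0919, 0.1707]
tcp_rot: [0.696, 0.589, -0.312, 0.267]
contact_force: [-1.1, -1.6, 1.1]
opening: 0.216
```

```bash
python3 - <<'E'
from h import *
plan(lin((49,.067,0,.0018),(63,.067,0,.0018),7),3)
from plant import *
i=read_camera("side")["img"]; cv2.imwrite("pics/s5.png",cv2.resize(i[60:280,200:440],None,fx=2.6,fy=2.6))
i=read_camera("top")["img"]; cv2.imwrite("pics/t5.png",cv2.resize(i[120:260,230:400],None,fx=4,fy=4))
E
```

```text
t10.02 phi_pos 48.9 phi_tool 48.5 rad 0.0695 axial 0.0016 | tooly·ea 1.000 op 0.216
F(a,t,z) [-0.87 -1.8   1.06] M [ 0.347 -0.036  0.139] T=dxF 0.138 M+dxF 0.485
max 0.0025 2.13
"linear": [[0.0002, 0.0009, -0.0024], [0.0002, 0.0008, -0.0024], [0.0002, 0.0008, -0.0025], [0.0002, 0.0013, -0.0019], [0.0002, 0.0012, -0.002], [0.0002, 0.0012, -0.002], [0.0002, 0.0011, -0.0021]]
"twist": [[-2.13, 0.42, 0.09], [-2.13, 0.42, 0.09], [-2.13, 0.42, 0.09], [-1.97, 0.32, 0.0], [-1.97, 0.32, -0.0], [-1.97, 0.32, -0.0], [-1.97, 0.32, -0.0]]
```

View pics/s5.png

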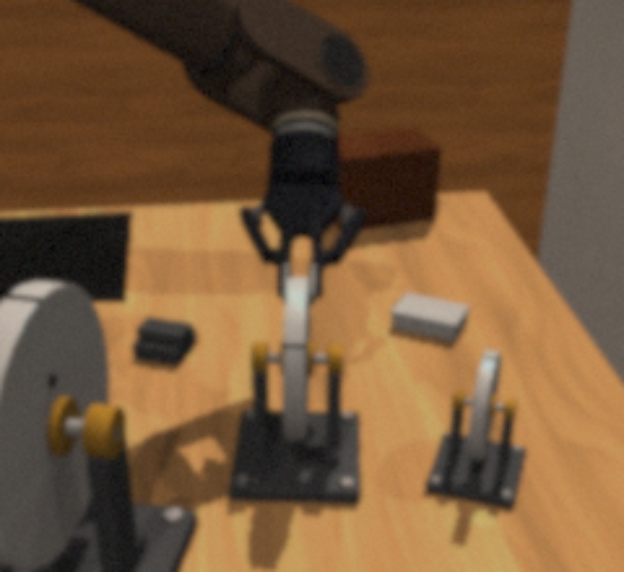

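View pics/t5.png

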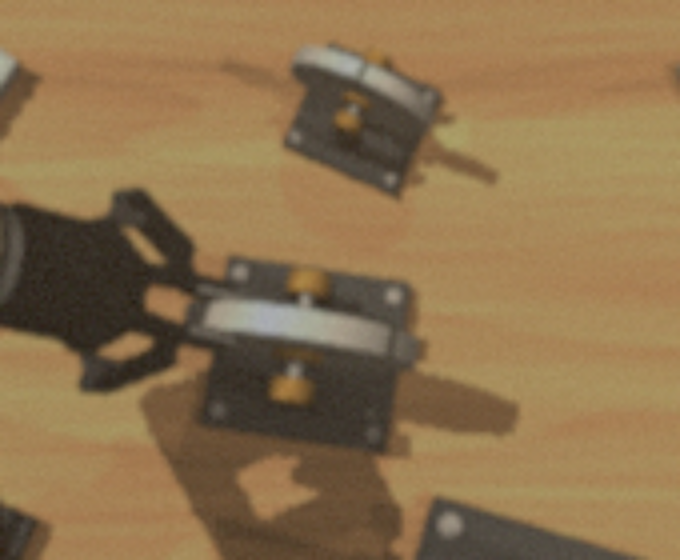

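```bash
python3 - <<'E'
from h import *
from plant import *
for i in range(4): cur(); read_camera("top")
E
```

```text
t10.12 phi_pos 49.5 phi_tool 48.5 rad 0.0695 axial 0.0016 | tooly·ea 1.000 op 0.222
F(a,t,z) [ 0.4   0.95 -0.55] M [ 0.191 -0.134  0.074] T=dxF -0.072 M+dxF 0.12
t10.17 phi_pos 49.4 phi_tool 48.4 rad 0.0695 axial 0.0016 | tooly·ea 1.000 op 0.214
F(a,t,z) [-0.19  1.82  0.69] M [ 0.254 -0.087  0.111] T=dxF -0.046 M+dxF 0.208
t10.22 phi_pos 49.3 phi_tool 48.3 rad 0.0695 axial 0.0016 | tooly·ea 1.000 op 0.222
F(a,t,z) [-0.59  1.56 -0.69] M [ 0.348 -0.116  0.118] T=dxF -0.107 M+dxF 0.241
t10.27 phi_pos 49.2 phi_tool 48.3 rad 0.0695 axial 0.0016 | tooly·ea 1.000 op 0.221
F(a,t,z) [-1.29  3.   -0.59] M [ 0.499 -0.066  0.168] T=dxF -0.167 M+dxF 0.331
```

```bash
python3 - <<'E'
from h import *
plan(lin((49,.069,0,.0016),(61.5,.069,0,.0016),5),3)
E
```

```text
t10.32 phi_pos 49.1 phi_tool 48.2 rad 0.0695 axial 0.0016 | tooly·ea 1.000 op 0.222
F(a,t,z) [-0.53  3.02 -1.14] M [ 0.582 -0.074  0.129] T=dxF -0.197 M+dxF 0.385
max 0.0026 2.71
"linear": [[0.0003, 0.0017, -0.0024], [0.0003, 0.0016, -0.0025], [0.0003, 0.0015, -0.0025], [0.0003, 0.0016, -0.0025], [0.0002, 0.0015, -0.0026]]
"twist": [[-2.71, 0.51, 0.08], [-2.71, 0.51, 0.08], [-2.71, 0.51, 0.08], [-2.47, 0.4, 0.0], [-2.47, 0.4, 0.0]]
```

```bash
cat > log.py <<'E'
import sys,pickle,os
from plant import get_state
s=get_state(); s["tag"]=sys.argv[1]
L=pickle.load(open("log.pkl","rb")) if os.path.exists("log.pkl") else []
L.append(s); pickle.dump(L,open("log.pkl","wb"))
E
cat >> h.py <<'E'
def show(tag=None,k=0.47):
    L=[x for x in pickle.load(open("log.pkl","rb")) if tag is None or x["tag"]==tag]
    out=[]
    for s in L:
        p=np.array(s["eef_pos"]);R=Ro.from_quat(s["tcp_rot"]);zt=R.apply([0,0,1]);d=p-C
        f=np.arctan2(-zt@et,-zt[2]); F=np.array(s["contact_force"]);M=np.array(s["wrist_torque"])
        tg=np.cos(f)*et-np.sin(f)*ez; rad=-zt
        out.append([s["time"],np.degrees(f),np.degrees(np.arctan2(d@et,d[2])),np.hypot(d@et,d[2])*1000,F@tg,F@rad,M@ea-k*np.sin(f),*s["joint_efforts"]])
    out=np.array(out);np.set_printoptions(precision=3,suppress=True,linewidth=160)
    return out
E
python3 log.py static; python3 - <<'E'
from h import *
print(show())
plan(lin((49,.069,0,.0016),(46,.069,0,.0016),2),2)
plan(lin((49,.0692,0,.0016),(49-30,.0675,0,.0016),20),20)
E
```

```text
[[ 10.317  48.247  49.126  69.486   2.863   1.49    0.232  -1.625 -39.904 -24.674  -1.482   1.444   0.058]]
t10.32 phi_pos 49.1 phi_tool 48.2 rad 0.0695 axial 0.0016 | tooly·ea 1.000 op 0.222
F(a,t,z) [-0.53  3.02 -1.14] M [ 0.582 -0.074  0.129] T=dxF -0.197 M+dxF 0.385
max 0.0015 1.13
"linear": [[-0.0002, -0.0014, 0.0012], [-0.0002, -0.0015, 0.0012]]
"twist": [[1.13, -0.07, 0.12], [1.13, -0.07, 0.12]]
t10.32 phi_pos 49.1 phi_tool 48.2 rad 0.0695 axial 0.0016 | tooly·ea 1.000 op 0.222
F(a,t,z) [-0.53  3.02 -1.14] M [ 0.582 -0.074  0.129] T=dxF -0.197 M+dxF 0.385
max 0.0017 1.45
"linear": [[-0.0002, -0.0013, 0.0013], [-0.0002, -0.0013, 0.0013], [-0.0002, -0.0013, 0.0012], [-0.0002, -0.0014, 0.0012], [-0.0002, -0.0014, 0.0011], [-0.0002, -0.0014, 0.0011], [-0.0002, -0.0014, 0.0011], [-0.0002, -0.0015, 0.001], [-0.0002, -0.0015, 0.001], [-0.0002, -0.0015, 0.0009], [-0.0002, -0.0015, 0.0009], [-0.0002, -0.0016, 0.0009], [-0.0003, -0.0016, 0.0008], [-0.0003, -0.0016, 0.0008], [-0.0003, -0.0016, 0.0007], [-0.0003, -0.0016, 0.0007], [-0.0003, -0.0016, 0.0006], [-0.0003, -0.0017, 0.0006], [-0.0003, -0.0017, 0.0006], [-0.0003, -0.0017, 0.0005]]
"twist": [[1.45, -0.22, 0.01], [1.45, -0.22, 0.01], [1.45, -0.22, 0.01], [1.45, -0.22, 0.01], [1.45, -0.22, 0.01], [1.45, -0.22, 0.01], [1.45, -0.22, 0.01], [1.45, -0.22, 0.01], [1.45, -0.22, 0.01], [1.45, -0.22, 0.01], [1.45, -0.22, 0.01], [1.45, -0.22, 0.01], [1.45, -0.22, 0.01], [1.45, -0.22, 0.01], [1.45, -0.22, 0.01], [1.45, -0.22, 0.01], [1.45, -0.22, 0.01], [1.45, -0.22, 0.01], [1.45, -0.22, 0.01], [1.45, -0.22, 0.01]]
```

move_arm(
  linear=[
    [-0.0002, -0.0013, 0.0013],
    [-0.0002, -0.0013, 0.0013],
  ],
  twist=[
    [1.45, -0.22, 0],
    [1.45, -0.22, 0],
  ],
)

```text
time: 10.48
eef_pos: [0.559, 0.0898, 0.1729]
tcp_rot: [0.704, 0.597, -0.292, 0.25]
contact_force: [-0.3, 1.7, -0.3]
opening: 0.22
```

```bash
python3 log.py b1
```

move_arm(
  linear=[
    [-0.0002, -0.0013, 0.0012],
    [-0.0002, -0.0014, 0.0012],
  ],
  twist=[
    [1.45, -0.22, 0],
    [1.45, -0.22, 0],
  ],
)

```text
time: 10.65
eef_pos: [0.5586, 0.0869, 0.1757]
tcp_rot: [0.713, 0.604, -0.271, 0.232]
contact_force: [-0.2, 2.5, 0.2]
opening: 0.222
```

```bash
python3 log.py b1
```

move_arm(
  linear=[
    [-0.0002, -0.0014, 0.0011],
    [-0.0002, -0.0014, 0.0011],
  ],
  twist=[
    [1.45, -0.22, 0],
    [1.45, -0.22, 0],
  ],
)

```text
time: 10.82
eef_pos: [0.5581, 0.0838, 0.1782]
tcp_rot: [0.72, 0.61, -0.25, 0.214]
contact_force: [-0.4, 3.4, -1.6]
opening: 0.223
```

```bash
python3 log.py b1
```

move_arm(
  linear=[
    [-0.0002, -0.0014, 0.0011],
    [-0.0002, -0.0015, 0.001],
  ],
  twist=[
    [1.45, -0.22, 0],
    [1.45, -0.22, 0],
  ],
)

```text
time: 10.98
eef_pos: [0.5576, 0.0807, 0.1805]
tcp_rot: [0.728, 0.616, -0.229, 0.196]
contact_force: [0.3, 3.4, -0.4]
opening: 0.218
```

```bash
python3 log.py b1
```

move_arm(
  linear=[
    [-0.0002, -0.0015, 0.001],
    [-0.0002, -0.0015, 0.0009],
  ],
  twist=[
    [1.45, -0.22, 0],
    [1.45, -0.22, 0],
  ],
)

```text
time: 11.15
eef_pos: [0.5571, 0.0775, 0.1826]
tcp_rot: [0.734, 0.622, -0.208, 0.178]
contact_force: [0.2, 3.0, -0.1]
opening: 0.217
```

```bash
python3 log.py b1; python3 -c "
from h import *
print(show())"
```

```text
[[ 10.317  48.247  49.126  69.486   2.863   1.49    0.232  -1.625 -39.904 -24.674  -1.482   1.444   0.058]
 [ 10.483  45.163  46.309  69.395   1.351   0.948  -0.058  -0.239 -38.138 -25.205  -1.285   1.14    0.064]
 [ 10.65   41.82   42.946  69.285   1.71    1.8     0.19   -0.835 -37.73  -25.613  -1.52    1.27    0.127]
 [ 10.817  38.421  39.674  69.087   3.521   0.795   0.201  -0.838 -37.328 -26.067  -1.501   1.243   0.169]
 [ 10.983  35.064  36.412  68.951   3.008   1.636   0.282  -1.179 -36.42  -26.196  -1.528   1.137   0.195]
 [ 11.15   31.747  33.21   68.835   2.548   1.484   0.272  -1.074 -35.807 -26.563  -1.439   1.04    0.203]]
```

move_arm(
  linear=[
    [-0.0002, -0.0015, 0.0009],
    [-0.0002, -0.0016, 0.0009],
  ],
  twist=[
    [1.45, -0.22, 0],
    [1.45, -0.22, 0],
  ],
)

```text
time: 11.32
eef_pos: [0.5565, 0.0741, 0.1845]
tcp_rot: [0.739, 0.627, -0.187, 0.16]
contact_force: [0.7, 2.1, -1.2]
opening: 0.219
```

```bash
python3 log.py b1
```

move_arm(
  linear=[
    [-0.0003, -0.0016, 0.0008],
    [-0.0003, -0.0016, 0.0008],
  ],
  twist=[
    [1.45, -0.22, 0],
    [1.45, -0.22, 0],
  ],
)

```text
time: 11.48
eef_pos: [0.556, 0.0708, 0.1861]
tcp_rot: [0.744, 0.631, -0.166, 0.141]
contact_force: [1.3, 2.8, -2.4]
opening: 0.221
```

```bash
python3 log.py b1
```

move_arm(
  linear=[
    [-0.0003, -0.0016, 0.0007],
    [-0.0003, -0.0016, 0.0007],
  ],
  twist=[
    [1.45, -0.22, 0],
    [1.45, -0.22, 0],
  ],
)

```text
time: 11.65
eef_pos: [0.5555, 0.0673, 0.1876]
tcp_rot: [0.749, 0.635, -0.145, 0.123]
contact_force: [1.2, 2.3, -1.8]
opening: 0.221
```

```bash
python3 log.py b1
```

move_arm(
  linear=[
    [-0.0003, -0.0016, 0.0006],
    [-0.0003, -0.0017, 0.0006],
  ],
  twist=[
    [1.45, -0.22, 0],
    [1.45, -0.22, 0],
  ],
)

```text
time: 11.82
eef_pos: [0.5549, 0.0637, 0.1889]
tcp_rot: [0.753, 0.638, -0.123, 0.105]
contact_force: [1.7, 2.0, -1.5]
opening: 0.22
```

```bash
python3 log.py b1
```

move_arm(
  linear=[
    [-0.0003, -0.0017, 0.0005],
    [-0.0003, -0.0017, 0.0005],
  ],
  twist=[
    [1.45, -0.22, 0],
    [1.45, -0.22, 0],
  ],
)

```text
time: 11.98
eef_pos: [0.5543, 0.0601, 0.19]
tcp_rot: [0.756, 0.641, -0.102, 0.087]
contact_force: [1.0, 2.0, -1.5]
opening: 0.222
```

```bash
python3 log.py b1; python3 -c "
from h import *
print(show()[-5:])
plan(lin((16,.068,0,.0016),(-17,.067,0,.0016),20),20)"
```

```text
[[ 11.317  28.465  29.996  68.655   2.53   -0.027   0.321  -1.082 -35.28  -26.958  -1.437   0.993   0.206]
 [ 11.483  25.177  26.812  68.495   3.68   -0.871   0.358  -0.874 -34.843 -27.165  -1.342   0.991   0.209]
 [ 11.65   21.897  23.603  68.326   2.955  -0.728   0.367  -0.821 -34.238 -27.394  -1.255   0.889   0.22 ]
 [ 11.817  18.624  20.376  68.181   2.611  -0.671   0.359  -0.937 -33.584 -27.543  -1.233   0.789   0.237]
 [ 11.983  15.342  17.183  67.989   2.474  -0.858   0.367  -0.851 -33.147 -27.753  -1.113   0.717   0.254]]
t11.98 phi_pos 17.2 phi_tool 15.3 rad 0.0680 axial 0.0016 | tooly·ea 1.000 op 0.222
F(a,t,z) [ 0.63  2.16 -1.48] M [ 0.491 -0.244  0.159] T=dxF -0.17 M+dxF 0.321
max 0.002 1.6
"linear": [[-0.0003, -0.0019, 0.0005], [-0.0003, -0.002, 0.0004], [-0.0003, -0.002, 0.0004], [-0.0003, -0.002, 0.0003], [-0.0003, -0.002, 0.0003], [-0.0003, -0.002, 0.0002], [-0.0003, -0.002, 0.0001], [-0.0003, -0.002, 0.0001], [-0.0003, -0.002, 0.0], [-0.0003, -0.002, -0.0], [-0.0003, -0.002, -0.0001], [-0.0003, -0.002, -0.0001], [-0.0003, -0.002, -0.0002], [-0.0003, -0.002, -0.0002], [-0.0003, -0.002, -0.0003], [-0.0003, -0.0019, -0.0004], [-0.0003, -0.0019, -0.0004], [-0.0003, -0.0019, -0.0005], [-0.0003, -0.0019, -0.0005], [-0.0003, -0.0019, -0.0006]]
"twist": [[1.6, -0.25, 0.02], [1.6, -0.25, 0.02], [1.6, -0.25, 0.02], [1.6, -0.25, 0.02], [1.6, -0.25, 0.02], [1.6, -0.25, 0.02], [1.6, -0.25, 0.02], [1.6, -0.25, 0.02], [1.6, -0.25, 0.02], [1.6, -0.25, 0.02], [1.6, -0.25, 0.02], [1.6, -0.25, 0.02], [1.6, -0.25, 0.02], [1.6, -0.25, 0.02], [1.6, -0.25, 0.02], [1.6, -0.25, 0.02], [1.6, -0.25, 0.02], [1.6, -0.25, 0.02], [1.6, -0.25, 0.02], [1.6, -0.25, 0.02]]
```

move_arm(
  linear=[
    [-0.0003, -0.0019, 0.0005],
    [-0.0003, -0.002, 0.0004],
  ],
  twist=[
    [1.6, -0.25, 0],
    [1.6, -0.25, 0],
  ],
)

```text
time: 12.15
eef_pos: [0.5537, 0.056, 0.1909]
tcp_rot: [0.759, 0.643, -0.078, 0.066]
contact_force: [1.4, 3.9, -2.5]
opening: 0.217
```

```bash
python3 log.py b1
```

move_arm(
  linear=[
    [-0.0003, -0.002, 0.0004],
    [-0.0003, -0.002, 0.0003],
  ],
  twist=[
    [1.6, -0.25, 0],
    [1.6, -0.25, 0],
  ],
)

```text
time: 12.32
eef_pos: [0.553, 0.0519, 0.1916]
tcp_rot: [0.761, 0.645, -0.054, 0.046]
contact_force: [2.6, 3.1, -0.9]
opening: 0.217
```

```bash
python3 log.py b1
```

move_arm(
  linear=[
    [-0.0003, -0.002, 0.0003],
    [-0.0003, -0.002, 0.0002],
  ],
  twist=[
    [1.6, -0.25, 0],
    [1.6, -0.25, 0],
  ],
)

```text
time: 12.48
eef_pos: [0.5524, 0.0478, 0.192]
tcp_rot: [0.762, 0.646, -0.03, 0.026]
contact_force: [2.0, 3.2, -2.2]
opening: 0.217
```

```bash
python3 log.py b1
```

move_arm(
  linear=[
    [-0.0003, -0.002, 0.0001],
    [-0.0003, -0.002, 0.0001],
  ],
  twist=[
    [1.6, -0.25, 0],
    [1.6, -0.25, 0],
  ],
)

```text
time: 12.65
eef_pos: [0.5517, 0.0437, 0.1921]
tcp_rot: [0.763, 0.647, -0.006, 0.006]
contact_force: [2.8, 3.7, -2.3]
opening: 0.22
```

```bash
python3 log.py b1
```

move_arm(
  linear=[
    [-0.0003, -0.002, 0],
    [-0.0003, -0.002, 0],
  ],
  twist=[
    [1.6, -0.25, 0],
    [1.6, -0.25, 0],
  ],
)

```text
time: 12.82
eef_pos: [0.5511, 0.0395, 0.192]
tcp_rot: [0.763, 0.646, 0.018, -0.014]
contact_force: [3.0, 3.9, -2.9]
opening: 0.219
```

```bash
python3 log.py b1
```

move_arm(
  linear=[
    [-0.0003, -0.002, -0.0001],
    [-0.0003, -0.002, -0.0001],
  ],
  twist=[
    [1.6, -0.25, 0],
    [1.6, -0.25, 0],
  ],
)

```text
time: 12.98
eef_pos: [0.5504, 0.0355, 0.1916]
tcp_rot: [0.762, 0.646, 0.042, -0.035]
contact_force: [3.6, 4.0, -3.3]
opening: 0.22
```

```bash
python3 log.py b1
```

move_arm(
  linear=[
    [-0.0003, -0.002, -0.0002],
    [-0.0003, -0.002, -0.0002],
  ],
  twist=[
    [1.6, -0.25, 0],
    [1.6, -0.25, 0],
  ],
)

```text
time: 13.15
eef_pos: [0.5497, 0.0313, 0.191]
tcp_rot: [0.76, 0.644, 0.066, -0.055]
contact_force: [4.7, 3.5, -3.2]
opening: 0.218
```

```bash
python3 log.py b1; python3 -c "
from h import *
print(show()[-7:])
plan(lin((-9,.068,0,.0016),(-17,.067,0,.0016),5),20)"
```

```text
[[ 12.15   11.753  13.641  67.795   4.53   -1.583   0.32   -0.921 -32.317 -27.786  -1.096   0.564   0.282]
 [ 12.317   8.142  10.085  67.612   3.594  -0.422   0.352  -0.887 -32.003 -27.954  -0.976   0.522   0.301]
 [ 12.483   4.538   6.524  67.405   3.665  -1.903   0.305  -0.884 -31.674 -28.044  -0.857   0.469   0.318]
 [ 12.65    0.937   2.975  67.22    4.146  -2.253   0.305  -0.889 -31.58  -28.222  -0.736   0.454   0.33 ]
 [ 12.817  -2.659  -0.6    67.007   4.226  -3.077   0.337  -0.946 -31.388 -28.231  -0.617   0.432   0.338]
 [ 12.983  -6.254  -4.156  66.821   4.157  -3.785   0.318  -1.031 -31.269 -28.202  -0.499   0.426   0.341]
 [ 13.15   -9.845  -7.777  66.621   3.591  -3.849   0.317  -1.146 -31.221 -28.131  -0.381   0.438   0.341]]
t13.15 phi_pos -7.8 phi_tool -9.8 rad 0.0666 axial 0.0017 | tooly·ea 1.000 op 0.218
F(a,t,z) [ 4.05  4.19 -3.16] M [ 0.237 -0.282  0.09 ] T=dxF -0.248 M+dxF -0.011
max 0.0021 1.42
"linear": [[-0.0004, -0.0021, -0.0003], [-0.0004, -0.0021, -0.0003], [-0.0004, -0.0021, -0.0004], [-0.0003, -0.0021, -0.0004], [-0.0003, -0.002, -0.0005]]
"twist": [[1.42, -0.2, 0.07], [1.42, -0.2, 0.07], [1.42, -0.2, 0.07], [1.42, -0.2, 0.07], [1.42, -0.2, 0.07]]
```

```bash
python3 - <<'E'
from h import *
L=pickle.load(open("log.pkl","rb"))
P=np.array([s["eef_pos"] for s in L]); f=np.radians(show()[:,1])
# p = c + r*(sin(f+o) et + cos(f+o) ez)
u=(P-C)@et; w=(P-C)[:,2]
A=np.zeros((2*len(u),4));b=np.r_[u,w]
A[:len(u),0]=1;A[:len(u),2]=np.sin(f);A[:len(u),3]=np.cos(f)
A[len(u):,1]=1;A[len(u):,2]=np.cos(f);A[len(u):,3]=-np.sin(f)
x,res,_,_=np.linalg.lstsq(A,b,rcond=None);print("c off et,z",x[:2]*1000,"r,o",x[2:]*1000,"rms",np.sqrt(res/len(b))*1000)
a=(P-C)@ea; print(np.polyfit(u,a,1), a*1000)
E
```

```text
c off et,z [3.259 0.256] r,o [66.864 -0.877] rms [0.033]
[-0.001  0.002] [1.589 1.608 1.629 1.597 1.609 1.63  1.633 1.611 1.65  1.66  1.633 1.658 1.676 1.688 1.672 1.684 1.679 1.679]
```

```bash
sed -i 's/^R0=/C=C+0.0033*et+0.0003*ez+0.0017*ea\nR0=/' h.py; python3 - <<'E'
from h import *
plan(lin((-10,.0669,0,0),(24,.0669,0,0),20),20)
E
```

```text
t13.15 phi_pos -10.6 phi_tool -9.8 rad 0.0669 axial -0.0000 | tooly·ea 1.000 op 0.218
F(a,t,z) [ 4.05  4.19 -3.16] M [ 0.237 -0.282  0.09 ] T=dxF -0.237 M+dxF 0.001
max 0.002 1.67
"linear": [[0.0003, 0.002, 0.0003], [0.0003, 0.002, 0.0003], [0.0003, 0.002, 0.0002], [0.0003, 0.002, 0.0001], [0.0003, 0.002, 0.0001], [0.0003, 0.002, 0.0], [0.0003, 0.002, -0.0], [0.0003, 0.002, -0.0001], [0.0003, 0.002, -0.0001], [0.0003, 0.002, -0.0002], [0.0003, 0.002, -0.0003], [0.0003, 0.002, -0.0003], [0.0003, 0.002, -0.0004], [0.0003, 0.0019, -0.0004], [0.0003, 0.0019, -0.0005], [0.0003, 0.0019, -0.0005], [0.0003, 0.0019, -0.0006], [0.0003, 0.0019, -0.0007], [0.0003, 0.0019, -0.0007], [0.0003, 0.0018, -0.0008]]
"twist": [[-1.67, 0.27, 0.02], [-1.67, 0.27, 0.02], [-1.67, 0.27, 0.02], [-1.67, 0.27, 0.02], [-1.67, 0.27, 0.02], [-1.67, 0.27, 0.02], [-1.67, 0.27, 0.02], [-1.67, 0.27, 0.02], [-1.67, 0.27, 0.02], [-1.67, 0.27, 0.02], [-1.67, 0.27, 0.02], [-1.67, 0.27, 0.02], [-1.67, 0.27, 0.02], [-1.67, 0.27, 0.02], [-1.67, 0.27, 0.02], [-1.67, 0.27, 0.02], [-1.67, 0.27, 0.02], [-1.67, 0.27, 0.02], [-1.67, 0.27, 0.02], [-1.67, 0.27, 0.02]]
```

move_arm(
  linear=[
    [0.0003, 0.002, 0.0003],
    [0.0003, 0.002, 0.0003],
    [0.0003, 0.002, 0.0002],
  ],
  twist=[
    [-1.67, 0.27, 0],
    [-1.67, 0.27, 0],
    [-1.67, 0.27, 0],
  ],
)

```text
time: 13.4
eef_pos: [0.5504, 0.0356, 0.1917]
tcp_rot: [0.764, 0.644, 0.035, -0.028]
contact_force: [3.5, 3.4, -1.8]
opening: 0.219
```

```bash
python3 log.py f2
```

move_arm(
  linear=[
    [0.0003, 0.002, 0.0001],
    [0.0003, 0.002, 0.0001],
  ],
  twist=[
    [-1.67, 0.27, 0],
    [-1.67, 0.27, 0],
  ],
)

```text
time: 13.57
eef_pos: [0.551, 0.0395, 0.192]
tcp_rot: [0.764, 0.645, 0.014, -0.009]
contact_force: [2.5, 2.1, -1.9]
opening: 0.222
```

```bash
python3 log.py f2
```

move_arm(
  linear=[
    [0.0003, 0.002, 0],
    [0.0003, 0.002, 0],
  ],
  twist=[
    [-1.67, 0.27, 0],
    [-1.67, 0.27, 0],
  ],
)

```text
time: 13.73
eef_pos: [0.5516, 0.0434, 0.1921]
tcp_rot: [0.764, 0.645, -0.009, 0.01]
contact_force: [3.6, 1.6, -2.3]
opening: 0.221
```

```bash
python3 log.py f2
```

move_arm(
  linear=[
    [0.0003, 0.002, -0.0001],
    [0.0003, 0.002, -0.0001],
  ],
  twist=[
    [-1.67, 0.27, 0],
    [-1.67, 0.27, 0],
  ],
)

```text
time: 13.9
eef_pos: [0.5523, 0.0473, 0.192]
tcp_rot: [0.763, 0.645, -0.031, 0.029]
contact_force: [2.1, 1.0, -2.2]
opening: 0.222
```

```bash
python3 log.py f2
```

move_arm(
  linear=[
    [0.0003, 0.002, -0.0002],
    [0.0003, 0.002, -0.0003],
  ],
  twist=[
    [-1.67, 0.27, 0],
    [-1.67, 0.27, 0],
  ],
)

```text
time: 14.07
eef_pos: [0.5529, 0.0511, 0.1917]
tcp_rot: [0.762, 0.644, -0.053, 0.048]
contact_force: [1.3, 1.7, -0.7]
opening: 0.216
```

```bash
python3 log.py f2
```

move_arm(
  linear=[
    [0.0003, 0.002, -0.0003],
    [0.0003, 0.002, -0.0004],
  ],
  twist=[
    [-1.67, 0.27, 0],
    [-1.67, 0.27, 0],
  ],
)

```text
time: 14.23
eef_pos: [0.5535, 0.0549, 0.1911]
tcp_rot: [0.76, 0.642, -0.075, 0.067]
contact_force: [1.5, 0.7, -0.9]
opening: 0.218
```

```bash
python3 log.py f2
```

move_arm(
  linear=[
    [0.0003, 0.0019, -0.0004],
    [0.0003, 0.0019, -0.0005],
  ],
  twist=[
    [-1.67, 0.27, 0],
    [-1.67, 0.27, 0],
  ],
)

```text
time: 14.4
eef_pos: [0.554, 0.0586, 0.1903]
tcp_rot: [0.757, 0.64, -0.097, 0.085]
contact_force: [1.1, 0.9, -1.0]
opening: 0.218
```

```bash
python3 log.py f2
```

move_arm(
  linear=[
    [0.0003, 0.0019, -0.0006],
    [0.0003, 0.0019, -0.0007],
  ],
  twist=[
    [-1.67, 0.27, 0],
    [-1.67, 0.27, 0],
  ],
)

```text
time: 14.57
eef_pos: [0.5546, 0.0623, 0.1893]
tcp_rot: [0.754, 0.638, -0.119, 0.104]
contact_force: [0.1, 0.7, -0.9]
opening: 0.221
```

```bash
python3 log.py f2; python3 -c "
from h import *
print(show('f2'))
plan(lin((19,.0669,0,0),(61,.0669,0,0),20),20)"
```

```text
[[ 13.4    -5.156  -6.866  66.866   3.725  -2.106   0.866  -2.767 -30.977 -27.54   -0.416   0.269   0.242]
 [ 13.567  -1.864  -3.434  66.823   2.389  -2.027   0.583  -1.981 -31.571 -27.741  -0.269   0.305   0.206]
 [ 13.733   1.481  -0.08   66.82    2.205  -2.236   0.587  -1.747 -31.936 -27.731  -0.377   0.308   0.158]
 [ 13.9     4.827   3.267  66.828   1.48   -2.12    0.622  -1.611 -32.336 -27.692  -0.499   0.33    0.124]
 [ 14.067   8.172   6.629  66.826   1.938  -0.478   0.708  -1.587 -32.413 -27.406  -0.617   0.289   0.114]
 [ 14.233  11.516   9.957  66.811   1.137  -0.713   0.615  -1.518 -32.931 -27.323  -0.727   0.349   0.111]
 [ 14.4    14.834  13.242  66.792   1.246  -0.673   0.681  -1.616 -33.411 -27.189  -0.897   0.415   0.116]
 [ 14.567  18.156  16.602  66.799   0.986  -0.64    0.599  -1.598 -33.786 -26.971  -0.967   0.437   0.12 ]]
t14.57 phi_pos 16.6 phi_tool 18.2 rad 0.0668 axial -0.0001 | tooly·ea 1.000 op 0.221
F(a,t,z) [-0.02  0.74 -0.92] M [0.746 0.039 0.296] T=dxF -0.065 M+dxF 0.681
max 0.0024 2.11
"linear": [[0.0004, 0.0024, -0.0009], [0.0004, 0.0024, -0.001], [0
[... 208 characters left out ...]
6], [0.0003, 0.002, -0.0016], [0.0003, 0.0019, -0.0017], [0.0003, 0.0018, -0.0018], [0.0003, 0.0018, -0.0018], [0.0003, 0.0017, -0.0019], [0.0003, 0.0016, -0.002], [0.0003, 0.0016, -0.002], [0.0002, 0.0015, -0.0021], [0.0002, 0.0014, -0.0021], [0.0002, 0.0013, -0.0022]]
"twist": [[-2.11, 0.35, 0.02], [-2.11, 0.35, 0.02], [-2.11, 0.35, 0.02], [-2.11, 0.35, 0.02], [-2.11, 0.35, 0.02], [-2.11, 0.35, 0.02], [-2.11, 0.35, 0.02], [-2.11, 0.35, 0.02], [-2.11, 0.35, 0.02], [-2.11, 0.35, 0.02], [-2.11, 0.35, 0.02], [-2.11, 0.35, 0.02], [-2.11, 0.35, 0.02], [-2.11, 0.35, 0.02], [-2.11, 0.35, 0.02], [-2.11, 0.35, 0.02], [-2.11, 0.35, 0.02], [-2.11, 0.35, 0.02], [-2.11, 0.35, 0.02], [-2.11, 0.35, 0.02]]
```

```bash
cat >> h.py <<'E'
def fit(rows,D=0.34):
    """rows: phi(deg, wheel turn), F, Mp, s"""
    rows=np.array(rows);f=np.radians(rows[:,0]);F,Mp,s=rows[:,1:].T
    A=np.c_[Mp-s*D,np.sin(f),np.cos(f),np.ones_like(f)*0]
    x,_,_,_=np.linalg.lstsq(A[:,:3],F,rcond=None); res=F-A[:,:3]@x
    cov=np.linalg.inv(A[:,:3].T@A[:,:3])*res.var(ddof=3)
    l=1/x[0];a,b=x[1]*l,x[2]*l
    print("lever %.3f a %.3f b %.3f amp %.3f psi(heavy at phi=0) %.1f resF %.2f  sd(a,b) %s"%(l,a,b,np.hypot(a,b),np.degrees(np.arctan2(b,a)),res.std(),np.sqrt(np.diag(cov))[1:]*l))
    return l,a,b
fw1=[(-11,.15,.122,1),(3.4,-1.5,.056,1),(18.4,-.53,-.025,1),(33.4,-1.33,.069,1),(48.5,-2.0,-.005,1)]
E
python3 - <<'E'
from h import *
b=show('b1');f=show('f2')
rb=[(r[1],r[4],r[6],-1) for r in b[1:]]; rf=[(r[1],r[4],r[6],1) for r in f[2:]]
for D in(.34,.3,.38): fit(rb+rf+fw1,D)
fit(rb+rf); fit(rb+fw1)
l=.21
print([ (round(r[0]),round(r[2]-l*r[1],2)) for r in fw1+rf+rb])
E
```

```text
lever 0.220 a -0.268 b 0.144 amp 0.305 psi(heavy at phi=0) 151.8 resF 0.58  sd(a,b) [0.095 0.048]
lever 0.202 a -0.232 b 0.100 amp 0.253 psi(heavy at phi=0) 156.8 resF 0.62  sd(a,b) [0.092 0.049]
lever 0.240 a -0.306 b 0.192 amp 0.361 psi(heavy at phi=0) 147.9 resF 0.56  sd(a,b) [0.099 0.049]
lever 0.192 a -0.281 b 0.059 amp 0.287 psi(heavy at phi=0) 168.2 resF 0.57  sd(a,b) [0.107 0.088]
lever 0.224 a -0.272 b 0.174 amp 0.323 psi(heavy at phi=0) 147.5 resF 0.61  sd(a,b) [0.105 0.059]
[(-11, 0.09), (3, 0.37), (18, 0.09), (33, 0.35), (48, 0.41), (1, np.float64(0.12)), (5, np.float64(0.31)), (8, np.float64(0.3)), (12, np.float64(0.38)), (15, np.float64(0.42)), (18, np.float64(0.39)), (42, np.float64(-0.17)), (38, np.float64(-0.54)), (35, np.float64(-0.35)), (32, np.float64(-0.26)), (28, np.float64(-0.21)), (25, np.float64(-0.41)), (22, np.float64(-0.25)), (19, np.float64(-0.19)), (15, np.float64(-0.15)), (12, np.float64(-0.63)), (8, np.float64(-0.4)), (5, np.float64(-0.46)), (1, np.float64(-0.57)), (-3, np.float64(-0.55)), (-6, np.float64(-0.56)), (-10, np.float64(-0.44))]
```

move_arm(
  linear=[
    [0.0003, 0.0018, -0.0007],
    [0.0003, 0.0018, -0.0007],
  ],
  twist=[
    [-1.6, 0.26, 0],
    [-1.6, 0.26, 0],
  ],
)

```text
time: 14.73
eef_pos: [0.5552, 0.0658, 0.1881]
tcp_rot: [0.75, 0.635, -0.14, 0.121]
contact_force: [1.6, 1.6, -0.1]
opening: 0.222
```

```bash
python3 log.py f2
```

move_arm(
  linear=[
    [0.0003, 0.0017, -0.0008],
    [0.0003, 0.0017, -0.0008],
  ],
  twist=[
    [-1.6, 0.26, 0],
    [-1.6, 0.26, 0],
  ],
)

```text
time: 14.9
eef_pos: [0.5557, 0.0692, 0.1868]
tcp_rot: [0.746, 0.631, -0.161, 0.138]
contact_force: [-0.0, 2.0, 0.4]
opening: 0.225
```

```bash
python3 log.py f2
```

move_arm(
  linear=[
    [0.0003, 0.0017, -0.0009],
    [0.0003, 0.0016, -0.0009],
  ],
  twist=[
    [-1.6, 0.26, 0],
    [-1.6, 0.26, 0],
  ],
)

```text
time: 15.07
eef_pos: [0.5563, 0.0726, 0.1852]
tcp_rot: [0.741, 0.626, -0.183, 0.157]
contact_force: [0.0, 2.2, 0.3]
opening: 0.218
```

```bash
python3 log.py f2
```

move_arm(
  linear=[
    [0.0003, 0.0016, -0.001],
    [0.0003, 0.0016, -0.001],
  ],
  twist=[
    [-1.6, 0.26, 0],
    [-1.6, 0.26, 0],
  ],
)

```text
time: 15.23
eef_pos: [0.5569, 0.0762, 0.1833]
tcp_rot: [0.735, 0.621, -0.205, 0.176]
contact_force: [-0.4, 2.2, -0.7]
opening: 0.22
```

```bash
python3 log.py f2
```

move_arm(
  linear=[
    [0.0003, 0.0015, -0.0011],
    [0.0002, 0.0015, -0.0011],
  ],
  twist=[
    [-1.6, 0.26, 0],
    [-1.6, 0.26, 0],
  ],
)

```text
time: 15.4
eef_pos: [0.5574, 0.0797, 0.1811]
tcp_rot: [0.729, 0.616, -0.228, 0.195]
contact_force: [0.4, 1.9, 1.3]
opening: 0.223
```

```bash
python3 log.py f2; python3 -c "
from h import *
print(show('f2')[-5:])
plan(lin((33,.0669,0,0),(65,.0669,0,0),20),20)"
```

```text
[[ 14.733  21.339  19.786  66.788   1.796   0.563   0.614  -1.449 -34.588 -27.003  -1.055   0.573   0.121]
 [ 14.9    24.526  22.928  66.78    1.68    1.171   0.727  -1.693 -35.039 -26.798  -1.261   0.661   0.132]
 [ 15.067  27.856  26.215  66.788   1.798   1.3     0.712  -2.168 -35.619 -26.51   -1.424   0.725   0.15 ]
 [ 15.233  31.337  29.735  66.796   2.169   0.5     0.634  -2.039 -36.396 -26.309  -1.419   0.763   0.147]
 [ 15.4    34.908  33.321  66.798   0.832   2.184   0.7    -1.945 -37.094 -25.84   -1.464   0.878   0.141]]
t15.40 phi_pos 33.3 phi_tool 34.9 rad 0.0668 axial -0.0001 | tooly·ea 1.000 op 0.223
F(a,t,z) [0.08 1.93 1.31] M [0.968 0.199 0.205] T=dxF -0.06 M+dxF 0.909
max 0.0017 1.48
"linear": [[0.0002, 0.0015, -0.001], [0.0002, 0.0015, -0.0011], [0.0002, 0.0015, -0.0011], [0.0002, 0.0014, -0.0012], [0.0002, 0.0014, -0.0012], [0.0002, 0.0014, -0.0012], [0.0002, 0.0013, -0.0013], [0.0002, 0.0013, -0.0013], [0.0002, 0.0013, -0.0013], [0.0002, 0.0012, -0.0014], [0.0002, 0.0012, -0.0014], [0.0002, 0.0011, -0.0014], [0.0002, 0.0011, -0.0015], [0.0002, 0.0011, -0.0015], [0.0002, 0.001, -0.0015], [0.0002, 0.001, -0.0016], [0.0002, 0.0009, -0.0016], [0.0001, 0.0009, -0.0016], [0.0001, 0.0008, -0.0016], [0.0001, 0.0008, -0.0017]]
"twist": [[-1.48, 0.25, 0.02], [-1.48, 0.25, 0.02], [-1.48, 0.25, 0.02], [-1.48, 0.25, 0.02], [-1.48, 0.25, 0.02], [-1.48, 0.25, 0.02], [-1.48, 0.25, 0.02], [-1.48, 0.25, 0.02], [-1.48, 0.25, 0.02], [-1.48, 0.25, 0.02], [-1.48, 0.25, 0.02], [-1.48, 0.25, 0.02], [-1.48, 0.25, 0.02], [-1.48, 0.25, 0.02], [-1.48, 0.25, 0.02], [-1.48, 0.25, 0.02], [-1.48, 0.25, 0.02], [-1.48, 0.25, 0.02], [-1.48, 0.25, 0.02], [-1.48, 0.25, 0.02]]
```

move_arm(
  linear=[
    [0.0003, 0.0017, -0.0011],
    [0.0002, 0.0017, -0.0012],
  ],
  twist=[
    [-1.6, 0.26, 0],
    [-1.6, 0.26, 0],
  ],
)

```text
time: 15.57
eef_pos: [0.558, 0.0832, 0.1786]
tcp_rot: [0.721, 0.609, -0.251, 0.215]
contact_force: [-0.4, 0.7, 0.6]
opening: 0.219
```

```bash
python3 log.py f2
```

move_arm(
  linear=[
    [0.0003, 0.0016, -0.0013],
    [0.0002, 0.0016, -0.0013],
  ],
  twist=[
    [-1.6, 0.26, 0],
    [-1.6, 0.26, 0],
  ],
)

```text
time: 15.73
eef_pos: [0.5585, 0.0866, 0.1759]
tcp_rot: [0.712, 0.602, -0.274, 0.235]
contact_force: [0.0, 1.1, -0.1]
opening: 0.222
```

```bash
python3 log.py f2
```

move_arm(
  linear=[
    [0.0002, 0.0015, -0.0014],
    [0.0002, 0.0014, -0.0014],
  ],
  twist=[
    [-1.6, 0.26, 0],
    [-1.6, 0.26, 0],
  ],
)

```text
time: 15.9
eef_pos: [0.559, 0.0897, 0.173]
tcp_rot: [0.703, 0.594, -0.296, 0.254]
contact_force: [-1.7, 0.9, 0.5]
opening: 0.22
```

```bash
python3 log.py f2
```

move_arm(
  linear=[
    [0.0002, 0.0013, -0.0015],
    [0.0002, 0.0013, -0.0015],
  ],
  twist=[
    [-1.6, 0.26, 0],
    [-1.6, 0.26, 0],
  ],
)

```text
time: 16.07
eef_pos: [0.5594, 0.0926, 0.17]
tcp_rot: [0.694, 0.586, -0.318, 0.273]
contact_force: [-1.8, 1.7, 0.4]
opening: 0.222
```

```bash
python3 log.py f2
```

move_arm(
  linear=[
    [0.0002, 0.0012, -0.0016],
    [0.0002, 0.0012, -0.0016],
  ],
  twist=[
    [-1.6, 0.26, 0],
    [-1.6, 0.26, 0],
  ],
)

```text
time: 16.23
eef_pos: [0.5599, 0.0953, 0.1667]
tcp_rot: [0.683, 0.577, -0.34, 0.292]
contact_force: [-0.8, 0.9, 1.5]
opening: 0.219
```

```bash
python3 log.py f2
```

move_arm(
  linear=[
    [0.0002, 0.0011, -0.0017],
    [0.0002, 0.001, -0.0017],
  ],
  twist=[
    [-1.6, 0.26, 0],
    [-1.6, 0.26, 0],
  ],
)

```text
time: 16.4
eef_pos: [0.5603, 0.0978, 0.1633]
tcp_rot: [0.672, 0.568, -0.361, 0.31]
contact_force: [-1.5, 1.6, 0.9]
opening: 0.221
```

```bash
python3 log.py f2
```

move_arm(
  linear=[
    [0.0002, 0.0009, -0.0017],
    [0.0002, 0.0009, -0.0017],
  ],
  twist=[
    [-1.6, 0.26, 0],
    [-1.6, 0.26, 0],
  ],
)

```text
time: 16.57
eef_pos: [0.5606, 0.1001, 0.1597]
tcp_rot: [0.66, 0.558, -0.382, 0.328]
contact_force: [-2.0, 1.5, 3.2]
opening: 0.218
```

```bash
python3 log.py f2
```

move_arm(
  linear=[
    [0.0002, 0.0008, -0.0018],
    [0.0002, 0.0008, -0.0018],
  ],
  twist=[
    [-1.6, 0.26, 0],
    [-1.6, 0.26, 0],
  ],
)

```text
time: 16.73
eef_pos: [0.561, 0.1021, 0.156]
tcp_rot: [0.648, 0.547, -0.402, 0.345]
contact_force: [-2.1, 1.4, 2.5]
opening: 0.218
```

```bash
python3 log.py f2; python3 - <<'E'
from h import *
f=show('f2');print(f[-8:]); b=show('b1')
rb=[(r[1],r[4],r[6],-1) for r in b[1:]]; rf=[(r[1],r[4],r[6],1) for r in f[2:]]
fit(rb+rf+fw1); fit(rb+rf)
plan(lin((60,.0669,0,0),(28,.0669,0,0),20),20)
from plant import *
i=read_camera("side")["img"]; cv2.imwrite("pics/s6.png",cv2.resize(i[60:280,200:440],None,fx=2.6,fy=2.6,interpolation=cv2.INTER_CUBIC))
E
```

```text
[[ 15.567  38.572  37.047  66.813   0.131   0.856   0.406  -1.332 -37.962 -25.569  -1.326   0.895   0.121]
 [ 15.733  42.252  40.769  66.823   0.856   0.675   0.408  -1.171 -38.805 -25.345  -1.36    0.947   0.119]
 [ 15.9    45.908  44.441  66.818   0.091   0.82    0.359  -1.402 -39.362 -24.871  -1.469   0.956   0.127]
 [ 16.067  49.542  48.084  66.839   0.571   1.294   0.388  -1.301 -40.162 -24.526  -1.48    1.005   0.134]
 [ 16.233  53.176  51.758  66.831  -0.732   1.547   0.272  -1.353 -40.826 -24.074  -1.505   1.026   0.141]
 [ 16.4    56.806  55.396  66.853   0.013   1.584   0.26   -1.837 -41.266 -23.44   -1.589   1.019   0.151]
 [ 16.567  60.417  58.999  66.856  -2.167   2.607   0.21   -1.799 -42.095 -23.095  -1.616   1.079   0.151]
 [ 16.733  64.04   62.633  66.858  -1.799   2.045   0.177  -2.012 -42.659 -22.587  -1.631   1.054   0.153]]
lever 0.224 a -0.233 b 0.155 amp 0.280 psi(heavy at phi=0) 146.4 resF 0.58  sd(a,b) [0.063 0.047]
lever 0.226 a -0.237 b 0.160 amp 0.286 psi(heavy at phi=0) 145.9 resF 0.59  sd(a,b) [0.079 0.084]
t16.73 phi_pos 62.6 phi_tool 64.0 rad 0.0669 ax
[... 430 characters left out ...]
, -0.0014, 0.0014], [-0.0002, -0.0015, 0.0014], [-0.0002, -0.0015, 0.0013], [-0.0002, -0.0015, 0.0013], [-0.0002, -0.0015, 0.0013], [-0.0002, -0.0016, 0.0012], [-0.0003, -0.0016, 0.0012], [-0.0003, -0.0016, 0.0011], [-0.0003, -0.0017, 0.0011], [-0.0003, -0.0017, 0.001]]
"twist": [[1.78, -0.26, 0.01], [1.78, -0.26, 0.01], [1.78, -0.26, 0.01], [1.78, -0.26, 0.01], [1.78, -0.26, 0.01], [1.78, -0.26, 0.01], [1.78, -0.26, 0.01], [1.78, -0.26, 0.01], [1.78, -0.26, 0.01], [1.78, -0.26, 0.01], [1.78, -0.26, 0.01], [1.78, -0.26, 0.01], [1.78, -0.26, 0.01], [1.78, -0.26, 0.01], [1.78, -0.26, 0.01], [1.78, -0.26, 0.01], [1.78, -0.26, 0.01], [1.78, -0.26, 0.01], [1.78, -0.26, 0.01], [1.78, -0.26, 0.01]]
```

View pics/s6.png

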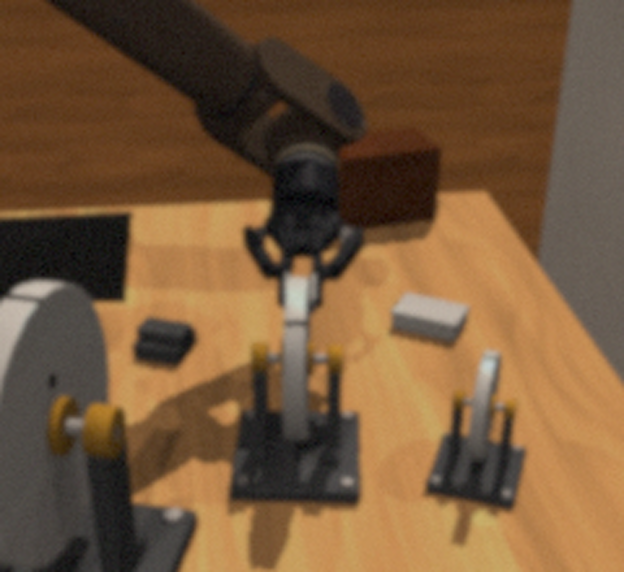

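```bash
python3 - <<'E'
from h import *
c=pickle.load(open("side0.pkl","rb"))
for a in range(-110,-40,5):
    f=np.radians(a); print(a,proj(c,C+.08*(np.sin(f)*et+np.cos(f)*ez))[0].round(1),end=' ')
E
```

```text
-110 [311.9 223. ] -105 [311.9 221.3] -100 [311.8 219.3] -95 [311.8 217.1] -90 [311.8 214.8] -85 [311.8 212.3] -80 [311.8 209.6] -75 [311.8 206.9] -70 [311.9 204. ] -65 [311.9 201.1] -60 [312.  198.1] -55 [312.1 195.2] -50 [312.1 192.2] -45 [312.2 189.3]
```

move_arm(
  linear=[
    [-0.0002, -0.001, 0.0017],
    [-0.0002, -0.0011, 0.0017],
    [-0.0002, -0.0011, 0.0017],
  ],
  twist=[
    [1.6, -0.26, 0],
    [1.6, -0.26, 0],
    [1.6, -0.26, 0],
  ],
)

```text
time: 17.03
eef_pos: [0.5606, 0.1002, 0.1596]
tcp_rot: [0.661, 0.561, -0.377, 0.325]
contact_force: [-0.5, 4.0, 2.7]
opening: 0.218
```

```bash
python3 log.py b0
```

move_arm(
  linear=[
    [-0.0002, -0.0011, 0.0017],
    [-0.0002, -0.0012, 0.0016],
  ],
  twist=[
    [1.6, -0.26, 0],
    [1.6, -0.26, 0],
  ],
)

```text
time: 17.2
eef_pos: [0.5603, 0.0979, 0.1632]
tcp_rot: [0.673, 0.571, -0.356, 0.307]
contact_force: [0.2, 3.6, 1.5]
opening: 0.224
```

```bash
python3 log.py b2
```

move_arm(
  linear=[
    [-0.0002, -0.0012, 0.0016],
    [-0.0002, -0.0013, 0.0016],
  ],
  twist=[
    [1.6, -0.26, 0],
    [1.6, -0.26, 0],
  ],
)

```text
time: 17.37
eef_pos: [0.5599, 0.0953, 0.1667]
tcp_rot: [0.685, 0.58, -0.334, 0.289]
contact_force: [-0.5, 4.4, 0.8]
opening: 0.217
```

```bash
python3 log.py b2
```

move_arm(
  linear=[
    [-0.0002, -0.0013, 0.0015],
    [-0.0002, -0.0013, 0.0015],
  ],
  twist=[
    [1.6, -0.26, 0],
    [1.6, -0.26, 0],
  ],
)

```text
time: 17.53
eef_pos: [0.5594, 0.0925, 0.1701]
tcp_rot: [0.695, 0.589, -0.312, 0.27]
contact_force: [-0.4, 3.8, 0.0]
opening: 0.218
```

```bash
python3 log.py b2
```

move_arm(
  linear=[
    [-0.0002, -0.0014, 0.0015],
    [-0.0002, -0.0014, 0.0014],
  ],
  twist=[
    [1.6, -0.26, 0],
    [1.6, -0.26, 0],
  ],
)

```text
time: 17.7
eef_pos: [0.5589, 0.0895, 0.1731]
tcp_rot: [0.705, 0.597, -0.289, 0.251]
contact_force: [-0.1, 4.2, 0.9]
opening: 0.219
```

```bash
python3 log.py b2
```

move_arm(
  linear=[
    [-0.0002, -0.0015, 0.0014],
    [-0.0002, -0.0015, 0.0013],
  ],
  twist=[
    [1.6, -0.26, 0],
    [1.6, -0.26, 0],
  ],
)

```text
time: 17.87
eef_pos: [0.5585, 0.0864, 0.1761]
tcp_rot: [0.714, 0.605, -0.266, 0.231]
contact_force: [-0.7, 3.9, -0.4]
opening: 0.217
```

```bash
python3 log.py b2
```

move_arm(
  linear=[
    [-0.0002, -0.0015, 0.0013],
    [-0.0002, -0.0015, 0.0013],
  ],
  twist=[
    [1.6, -0.26, 0],
    [1.6, -0.26, 0],
  ],
)

```text
time: 18.03
eef_pos: [0.5579, 0.0831, 0.1787]
tcp_rot: [0.722, 0.612, -0.244, 0.212]
contact_force: [-0.2, 4.5, -0.1]
opening: 0.22
```

```bash
python3 log.py b2
```

move_arm(
  linear=[
    [-0.0002, -0.0016, 0.0012],
    [-0.0003, -0.0016, 0.0012],
  ],
  twist=[
    [1.6, -0.26, 0],
    [1.6, -0.26, 0],
  ],
)

```text
time: 18.2
eef_pos: [0.5574, 0.0797, 0.1812]
tcp_rot: [0.73, 0.618, -0.221, 0.192]
contact_force: [-0.2, 3.6, 0.3]
opening: 0.219
```

```bash
python3 log.py b2; python3 - <<'E'
from h import *
f=show('f2');b=show('b1');b2=show('b2');print(b2)
rb=[(r[1],r[4],r[6],-1) for r in np.r_[b[1:],b2]]; rf=[(r[1],r[4],r[6],1) for r in f[2:]]
fit(rb+rf+fw1); fit(rb+rf)
fit(rb+rf+fw1,.36);fit(rb+rf+fw1,.32)
plan(lin((b2[-1,1],.0669,0,0),(b2[-1,1]-32,.0669,0,0),20),20)
E
```

```text
[[ 17.2    56.116  55.47   66.836   0.794   3.8     0.053  -2.07  -39.703 -23.346  -1.791   1.157   0.184]
 [ 17.367  52.407  51.711  66.814   1.956   3.936   0.219  -2.038 -39.365 -23.979  -1.902   1.247   0.243]
 [ 17.533  48.685  47.961  66.835   2.434   2.833   0.253  -1.809 -38.849 -24.541  -1.877   1.21    0.286]
 [ 17.7    44.994  44.251  66.801   2.287   3.493   0.323  -1.984 -37.989 -24.847  -1.908   1.125   0.315]
 [ 17.867  41.328  40.551  66.806   3.05    2.164   0.386  -2.041 -37.172 -25.22   -1.919   1.029   0.337]
 [ 18.033  37.697  36.909  66.813   3.567   2.6     0.432  -1.7   -36.74  -25.815  -1.861   0.994   0.351]
 [ 18.2    34.065  33.262  66.812   2.798   2.231   0.511  -1.633 -36.075 -26.067  -1.82    1.002   0.372]]
lever 0.231 a -0.263 b 0.174 amp 0.316 psi(heavy at phi=0) 146.5 resF 0.56  sd(a,b) [0.053 0.043]
lever 0.238 a -0.281 b 0.203 amp 0.347 psi(heavy at phi=0) 144.1 resF 0.57  sd(a,b) [0.06  0.066]
lever 0.243 a -0.274 b 0.204 amp 0.341 psi(heavy at phi=0) 143.3 resF 0.56  sd(a,b) [0.056 0.044]
lever 0.220 a -0.254 b 0.146 amp 0.293 psi(heavy at phi=
[... 517 characters left out ...]
 -0.0017, 0.0005], [-0.0003, -0.0017, 0.0005], [-0.0003, -0.0017, 0.0004], [-0.0003, -0.0018, 0.0004], [-0.0003, -0.0018, 0.0003], [-0.0003, -0.0018, 0.0003], [-0.0003, -0.0018, 0.0002], [-0.0003, -0.0018, 0.0002], [-0.0003, -0.0018, 0.0001], [-0.0003, -0.0018, 0.0001]]
"twist": [[1.58, -0.23, 0.01], [1.58, -0.23, 0.01], [1.58, -0.23, 0.01], [1.58, -0.23, 0.01], [1.58, -0.23, 0.01], [1.58, -0.23, 0.01], [1.58, -0.23, 0.01], [1.58, -0.23, 0.01], [1.58, -0.23, 0.01], [1.58, -0.23, 0.01], [1.58, -0.23, 0.01], [1.58, -0.23, 0.01], [1.58, -0.23, 0.01], [1.58, -0.23, 0.01], [1.58, -0.23, 0.01], [1.58, -0.23, 0.01], [1.58, -0.23, 0.01], [1.58, -0.23, 0.01], [1.58, -0.23, 0.01], [1.58, -0.23, 0.01]]
```

move_arm(
  linear=[
    [0, 0, 0],
    [0, 0, 0],
    [0, 0, 0],
    [0, 0, 0],
    [0, 0, 0],
    [0, 0, 0],
  ],
  twist=[
    [0, 0, 0],
    [0, 0, 0],
    [0, 0, 0],
    [0, 0, 0],
    [0, 0, 0],
    [0, 0, 0],
  ],
  grip=0.45,
)

```text
time: 18.7
eef_pos: [0.5572, 0.0748, 0.1816]
tcp_rot: [0.731, 0.615, -0.223, 0.194]
contact_force: [-0.8, -1.4, 0.0]
opening: 0.451
```

```bash
python3 - <<'E'
import os,subprocess
from h import *
from plant import *
cur()
L=pickle.load(open("log.pkl","rb"))
for i in range(30):
    s=get_state(); s["tag"]="free"; L.append(s); read_camera("top")
pickle.dump(L,open("log.pkl","wb"))
o=show("free"); print(o[::6]); print(o.mean(0)); print(o.std(0)); cur()
E
```

```text
t18.70 phi_pos 29.4 phi_tool 34.4 rad 0.0646 axial 0.0004 | tooly·ea 1.000 op 0.451
F(a,t,z) [-0.61 -1.48  0.03] M [0.324 0.009 0.048] T=dxF 0.084 M+dxF 0.408
[[ 18.7    34.359  29.435  64.629  -1.241  -0.812   0.059  -0.073 -36.479 -26.342  -1.048   0.655  -0.   ]
 [ 19.     34.329  29.543  64.915  -0.558  -0.14   -0.01   -0.013 -36.361 -26.318  -1.043   0.651   0.   ]
 [ 19.3    34.32   29.468  64.927   0.111  -0.345   0.044   0.006 -36.38  -26.336  -1.042   0.651  -0.   ]
 [ 19.6    34.32   29.424  64.944   0.356  -0.03   -0.048   0.004 -36.388 -26.337  -1.042   0.651  -0.   ]
 [ 19.9    34.323  29.435  64.884   0.845  -0.062   0.051   0.001 -36.388 -26.337  -1.042   0.651  -0.   ]]
[ 19.425  34.325  29.468  64.894  -0.012  -0.026   0.     -0.008 -36.393 -26.337  -1.043   0.652   0.   ]
[0.433 0.01  0.051 0.091 0.499 0.528 0.03  0.021 0.043 0.023 0.002 0.001 0.   ]
t20.20 phi_pos 29.4 phi_tool 34.3 rad 0.0649 axial 0.0005 | tooly·ea 1.000 op 0.448
F(a,t,z) [-0.02  0.34 -0.19] M [ 0.251  0.07  -0.014] T=dxF -0.025 M+dxF 0.225
```

```bash
cat > post.py <<'E'
from h import *
def post(extra=[]):
    f=show('f2');b=show('b1');b2=show('b2')
    rb=[(r[1],r[4],r[6],-1) for r in np.r_[b[1:],b2]]; rf=[(r[1],r[4],r[6],1) for r in f[2:]]
    R=np.array(rb+rf+fw1+extra); ph=np.radians(R[:,0]);F,Mp,s=R[:,1:].T
    ls=np.arange(.17,.27,.004);As=np.arange(.22,.301,.01);ps=np.arange(100,200,1.)
    W=np.zeros((len(ls),len(As),len(ps)))
    for i,l in enumerate(ls):
        for j,A in enumerate(As):
            G=A*np.sin(ph[None]+np.radians(ps)[:,None])
            T=s*.34-G; e=(Mp-l*F-T); W[i,j]=-.5*(e**2/(.03**2+(l*.52)**2)).sum(1)-len(F)*np.log(np.sqrt(.03**2+(l*.52)**2))
    W=np.exp(W-W.max()); p=W.sum((0,1));p/=p.sum(); m=(p*ps).sum()
    pl=W.sum((1,2));pl/=pl.sum();pa=W.sum((0,2));pa/=pa.sum()
    print("psi",m,"sd",np.sqrt((p*(ps-m)**2).sum()),"l",(pl*ls).sum(),"A",(pa*As).sum(),"bottom phi",180-m)
if __name__=="__main__": post()
E
python3 post.py
```

```text
psi 155.1742623284686 sd 5.465582039580461 l 0.20641943492252265 A 0.25610911100035205 bottom phi 24.825737671531414
```

```bash
sed -i 's/-len(F)\*np.log(np.sqrt(.03\*\*2+(l\*.52)\*\*2))//' post.py; python3 post.py; python3 - <<'E'
from h import *
plan([(30,.0655,0,0)]*3,2)
E
```

```text
psi 147.35767616759358 sd 5.756894482521838 l 0.22634624432647646 A 0.26666403561288304 bottom phi 32.64232383240642
t20.20 phi_pos 29.4 phi_tool 34.3 rad 0.0649 axial 0.0005 | tooly·ea 1.000 op 0.448
F(a,t,z) [-0.02  0.34 -0.19] M [ 0.251  0.07  -0.014] T=dxF -0.025 M+dxF 0.225
max 0.0005 2.18
"linear": [[-0.0002, 0.0005, 0.0001], [-0.0002, 0.0005, 0.0001]]
"twist": [[2.18, -0.07, 0.28], [2.18, -0.07, 0.28]]
```

move_arm(
  linear=[
    [0, 0, 0],
    [0, 0, 0],
    [0, 0, 0],
    [0, 0, 0],
    [0, 0, 0],
  ],
  twist=[
    [0, 0, 0],
    [0, 0, 0],
    [0, 0, 0],
    [0, 0, 0],
    [0, 0, 0],
  ],
  grip=0,
  force=60,
)

```text
time: 20.62
eef_pos: [0.5567, 0.0752, 0.182]
tcp_rot: [0.73, 0.616, -0.223, 0.193]
contact_force: [0.3, 0.6, -0.0]
opening: 0.224
```

```bash
python3 - <<'E'
from h import *
plan(lin((30,.0652,0,0),(0,.0652,0,0),20),1)
E
```

```text
t20.62 phi_pos 29.5 phi_tool 34.4 rad 0.0652 axial -0.0001 | tooly·ea 1.000 op 0.224
F(a,t,z) [ 0.19  0.62 -0.  ] M [0.271 0.148 0.187] T=dxF -0.035 M+dxF 0.236
max 0.0017 5.86
"linear": [[-0.0001, -0.001, 0.0006], [-0.0002, -0.0015, 0.0008], [-0.0002, -0.0015, 0.0008], [-0.0002, -0.0015, 0.0007], [-0.0002, -0.0015, 0.0007], [-0.0003, -0.0016, 0.0006], [-0.0003, -0.0016, 0.0006], [-0.0003, -0.0016, 0.0005], [-0.0003, -0.0016, 0.0005], [-0.0003, -0.0016, 0.0005], [-0.0003, -0.0016, 0.0004], [-0.0003, -0.0016, 0.0004], [-0.0003, -0.0017, 0.0003], [-0.0003, -0.0017, 0.0003], [-0.0003, -0.0017, 0.0002], [-0.0003, -0.0017, 0.0002], [-0.0003, -0.0017, 0.0002], [-0.0003, -0.0017, 0.0001], [-0.0003, -0.0017, 0.0001], [-0.0003, -0.0017, 0.0]]
"twist": [[5.86, -0.56, 0.42], [1.48, -0.24, -0.0], [1.48, -0.24, 0.0], [1.48, -0.24, -0.0], [1.48, -0.24, 0.0], [1.48, -0.24, 0.0], [1.48, -0.24, -0.0], [1.48, -0.24, -0.0], [1.48, -0.24, 0.0], [1.48, -0.24, 0.0], [1.48, -0.24, -0.0], [1.48, -0.24, -0.0], [1.48, -0.24, 0.0], [1.48, -0.24, 0.0], [1.48, -0.24, 0.0], [1.48, -0.24, -0.0], [1.48, -0.24, -0.0], [1.48, -0.24, 0.0], [1.48, -0.24, 0.0], [1.48, -0.24, 0.0]]
```

```bash
cat >> h.py <<'E'
def mark(save=None):
    from plant import read_camera
    c=read_camera("side"); g=cv2.cvtColor(c["img"],cv2.COLOR_BGR2GRAY).astype(float)
    angs=np.arange(-130,-10,1.); prof=[]
    for a in angs:
        f=np.radians(a); pts=[C+.08*(np.sin(f)*et+np.cos(f)*ez)+t*ea for t in np.linspace(-.006,.006,7)]
        uv=proj(c,pts).astype(np.float32)
        prof.append(cv2.remap(g.astype(np.float32),uv[:,0].reshape(-1,1),uv[:,1].reshape(-1,1),cv2.INTER_LINEAR).mean())
    prof=np.array(prof); hp=prof-cv2.blur(prof.reshape(-1,1).astype(np.float32),(1,25)).ravel()
    k=np.argsort(hp)[:6]; print("mark dips",[(angs[i],round(float(hp[i]),1)) for i in k])
    if save: cv2.imwrite(save,cv2.resize(c["img"][60:280,200:440],None,fx=2.6,fy=2.6,interpolation=cv2.INTER_CUBIC))
E
python3 - <<'E'
from h import *
mark("pics/s7.png")
E
```

```text
mark dips [(np.float64(-65.0), -29.7), (np.float64(-64.0), -25.5), (np.float64(-66.0), -22.5), (np.float64(-63.0), -18.8), (np.float64(-67.0), -14.2), (np.float64(-62.0), -8.8)]
```

View pics/s7.png

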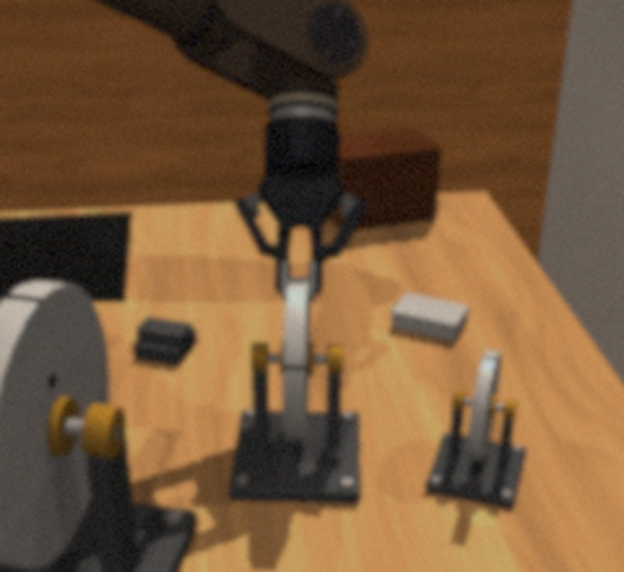

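move_arm(
  linear=[
    [-0.0002, -0.0015, 0.0008],
    [-0.0002, -0.0015, 0.0008],
    [-0.0002, -0.0015, 0.0008],
  ],
  twist=[
    [1.48, -0.24, 0],
    [1.48, -0.24, 0],
    [1.48, -0.24, 0],
  ],
)

```text
time: 20.92
eef_pos: [0.556, 0.071, 0.1842]
tcp_rot: [0.738, 0.625, -0.193, 0.168]
contact_force: [-0.3, -0.1, -1.2]
opening: 0.218
```

```bash
python3 log.py b0
```

move_arm(
  linear=[
    [-0.0002, -0.0015, 0.0007],
    [-0.0002, -0.0015, 0.0007],
  ],
  twist=[
    [1.48, -0.24, 0],
    [1.48, -0.24, 0],
  ],
)

```text
time: 21.08
eef_pos: [0.5555, 0.0675, 0.1858]
tcp_rot: [0.743, 0.629, -0.172, 0.149]
contact_force: [-0.2, 0.6, -0.8]
opening: 0.219
```

```bash
python3 log.py b3
```

move_arm(
  linear=[
    [-0.0003, -0.0016, 0.0006],
    [-0.0003, -0.0016, 0.0006],
  ],
  twist=[
    [1.48, -0.24, 0],
    [1.48, -0.24, 0],
  ],
)

```text
time: 21.25
eef_pos: [0.5549, 0.0639, 0.1871]
tcp_rot: [0.748, 0.633, -0.15, 0.131]
contact_force: [1.2, 0.6, -1.7]
opening: 0.223
```

```bash
python3 log.py b3
```

move_arm(
  linear=[
    [-0.0003, -0.0016, 0.0005],
    [-0.0003, -0.0016, 0.0005],
  ],
  twist=[
    [1.48, -0.24, 0],
    [1.48, -0.24, 0],
  ],
)

```text
time: 21.42
eef_pos: [0.5543, 0.0602, 0.1883]
tcp_rot: [0.753, 0.636, -0.127, 0.112]
contact_force: [1.9, 1.0, -1.6]
opening: 0.22
```

```bash
python3 log.py b3
```

move_arm(
  linear=[
    [-0.0003, -0.0016, 0.0005],
    [-0.0003, -0.0016, 0.0004],
  ],
  twist=[
    [1.48, -0.24, 0],
    [1.48, -0.24, 0],
  ],
)

```text
time: 21.58
eef_pos: [0.5537, 0.0565, 0.1891]
tcp_rot: [0.756, 0.639, -0.104, 0.094]
contact_force: [1.2, 1.1, -2.0]
opening: 0.223
```

```bash
python3 log.py b3
```

move_arm(
  linear=[
    [-0.0003, -0.0016, 0.0004],
    [-0.0003, -0.0017, 0.0003],
  ],
  twist=[
    [1.48, -0.24, 0],
    [1.48, -0.24, 0],
  ],
)

```text
time: 21.75
eef_pos: [0.5531, 0.0528, 0.1898]
tcp_rot: [0.759, 0.641, -0.082, 0.075]
contact_force: [1.4, 1.2, -1.5]
opening: 0.218
```

```bash
python3 log.py b3
```

move_arm(
  linear=[
    [-0.0003, -0.0017, 0.0003],
    [-0.0003, -0.0017, 0.0002],
  ],
  twist=[
    [1.48, -0.24, 0],
    [1.48, -0.24, 0],
  ],
)

```text
time: 21.92
eef_pos: [0.5525, 0.049, 0.1903]
tcp_rot: [0.761, 0.643, -0.059, 0.056]
contact_force: [1.5, 1.4, -0.6]
opening: 0.216
```

```bash
python3 log.py b3
```

move_arm(
  linear=[
    [-0.0003, -0.0017, 0.0002],
    [-0.0003, -0.0017, 0.0002],
  ],
  twist=[
    [1.48, -0.24, 0],
    [1.48, -0.24, 0],
  ],
)

```text
time: 22.08
eef_pos: [0.5519, 0.0453, 0.1905]
tcp_rot: [0.763, 0.644, -0.036, 0.038]
contact_force: [3.7, 1.1, -3.0]
opening: 0.219
```

```bash
python3 log.py b3; python3 - <<'E'
from h import *
b=show('b3');print(b)
from post import post
post([(r[1],r[4],r[6],-1) for r in b])
plan(lin((b[-1,2],.0655,0,0),(b[-1,2]+32,.0655,0,0),20),20)
E
```

```text
[[ 21.083  26.324  21.9    65.196   0.841  -0.524  -0.08    0.147 -34.657 -27.505  -0.934   0.444   0.33 ]
 [ 21.25   22.914  18.459  65.165   1.361  -1.28   -0.084  -0.024 -34.213 -27.677  -0.909   0.436   0.392]
 [ 21.417  19.507  15.072  65.198   1.719  -1.046  -0.038   0.004 -33.715 -27.879  -0.799   0.33    0.438]
 [ 21.583  16.113  11.688  65.198   1.759  -1.617  -0.054  -0.03  -33.095 -27.915  -0.702   0.209   0.469]
 [ 21.75   12.719   8.301  65.198   1.715  -1.122   0.007  -0.17  -32.609 -28.01   -0.672   0.106   0.494]
 [ 21.917   9.324   4.898  65.199   1.716  -0.298  -0.018  -0.159 -32.287 -28.125  -0.546   0.032   0.514]
 [ 22.083   5.937   1.581  65.22    1.945  -2.86   -0.008  -0.139 -32.349 -28.397  -0.436   0.038   0.525]]
psi 147.92230392440524 sd 5.550095262227689 l 0.2262283946813016 A 0.26594323779792683 bottom phi 32.07769607559476
t22.08 phi_pos 1.6 phi_tool 5.9 rad 0.0652 axial -0.0000 | tooly·ea 1.000 op 0.219
F(a,t,z) [ 3.51  1.64 -3.01] M [0.041 0.255 0.309] T=dxF -0.112 M+dxF -0.072
max 0.0018 1.36
"linear": [[0.0003, 0.0018, -0.0001], [0.0003, 0.0018, -0.
[... 221 characters left out ...]
, [0.0003, 0.0017, -0.0006], [0.0003, 0.0017, -0.0006], [0.0003, 0.0017, -0.0007], [0.0003, 0.0017, -0.0007], [0.0003, 0.0016, -0.0008], [0.0003, 0.0016, -0.0008], [0.0003, 0.0016, -0.0008], [0.0003, 0.0016, -0.0009], [0.0002, 0.0015, -0.0009], [0.0002, 0.0015, -0.001]]
"twist": [[-1.36, 0.25, 0.03], [-1.36, 0.25, 0.03], [-1.36, 0.25, 0.03], [-1.36, 0.25, 0.03], [-1.36, 0.25, 0.03], [-1.36, 0.25, 0.03], [-1.36, 0.25, 0.03], [-1.36, 0.25, 0.03], [-1.36, 0.25, 0.03], [-1.36, 0.25, 0.03], [-1.36, 0.25, 0.03], [-1.36, 0.25, 0.03], [-1.36, 0.25, 0.03], [-1.36, 0.25, 0.03], [-1.36, 0.25, 0.03], [-1.36, 0.25, 0.03], [-1.36, 0.25, 0.03], [-1.36, 0.25, 0.03], [-1.36, 0.25, 0.03], [-1.36, 0.25, 0.03]]
```

move_arm(
  linear=[
    [0.0003, 0.0018, -0.0001],
    [0.0003, 0.0018, -0.0001],
    [0.0003, 0.0018, -0.0002],
  ],
  twist=[
    [-1.5, 0.25, 0],
    [-1.5, 0.25, 0],
    [-1.5, 0.25, 0],
  ],
)

```text
time: 22.33
eef_pos: [0.5526, 0.0492, 0.1902]
tcp_rot: [0.763, 0.641, -0.065, 0.063]
contact_force: [1.9, 0.8, -1.8]
opening: 0.223
```

```bash
python3 log.py f0
```

move_arm(
  linear=[
    [0.0003, 0.0018, -0.0002],
    [0.0003, 0.0018, -0.0003],
  ],
  twist=[
    [-1.5, 0.25, 0],
    [-1.5, 0.25, 0],
  ],
)

```text
time: 22.5
eef_pos: [0.5531, 0.0529, 0.1898]
tcp_rot: [0.76, 0.639, -0.086, 0.081]
contact_force: [1.6, -0.8, -1.1]
opening: 0.224
```

```bash
python3 log.py f3
```

move_arm(
  linear=[
    [0.0003, 0.0018, -0.0003],
    [0.0003, 0.0018, -0.0004],
  ],
  twist=[
    [-1.5, 0.25, 0],
    [-1.5, 0.25, 0],
  ],
)

```text
time: 22.67
eef_pos: [0.5537, 0.0566, 0.1891]
tcp_rot: [0.757, 0.637, -0.108, 0.099]
contact_force: [0.9, -0.6, -0.6]
opening: 0.214
```

```bash
python3 log.py f3
```

move_arm(
  linear=[
    [0.0003, 0.0018, -0.0004],
    [0.0003, 0.0017, -0.0005],
  ],
  twist=[
    [-1.5, 0.25, 0],
    [-1.5, 0.25, 0],
  ],
)

```text
time: 22.83
eef_pos: [0.5543, 0.0602, 0.1883]
tcp_rot: [0.753, 0.635, -0.129, 0.118]
contact_force: [0.2, -1.3, 0.0]
opening: 0.219
```

```bash
python3 log.py f3
```

move_arm(
  linear=[
    [0.0003, 0.0017, -0.0005],
    [0.0003, 0.0017, -0.0006],
  ],
  twist=[
    [-1.5, 0.25, 0],
    [-1.5, 0.25, 0],
  ],
)

```text
time: 23.0
eef_pos: [0.5548, 0.0637, 0.1872]
tcp_rot: [0.749, 0.631, -0.15, 0.136]
contact_force: [0.7, -0.5, -0.0]
opening: 0.217
```

```bash
python3 log.py f3
```

move_arm(
  linear=[
    [0.0003, 0.0017, -0.0006],
    [0.0003, 0.0017, -0.0007],
  ],
  twist=[
    [-1.5, 0.25, 0],
    [-1.5, 0.25, 0],
  ],
)

```text
time: 23.17
eef_pos: [0.5554, 0.0672, 0.1859]
tcp_rot: [0.744, 0.627, -0.172, 0.154]
contact_force: [0.1, -1.5, -0.2]
opening: 0.22
```

```bash
python3 log.py f3
```

move_arm(
  linear=[
    [0.0003, 0.0017, -0.0007],
    [0.0003, 0.0016, -0.0008],
  ],
  twist=[
    [-1.5, 0.25, 0],
    [-1.5, 0.25, 0],
  ],
)

```text
time: 23.33
eef_pos: [0.5559, 0.0706, 0.1845]
tcp_rot: [0.738, 0.623, -0.193, 0.172]
contact_force: [1.2, -0.9, -0.8]
opening: 0.218
```

```bash
python3 log.py f3
```

move_arm(
  linear=[
    [0.0003, 0.0016, -0.0008],
    [0.0003, 0.0016, -0.0008],
  ],
  twist=[
    [-1.5, 0.25, 0],
    [-1.5, 0.25, 0],
  ],
)

```text
time: 23.5
eef_pos: [0.5564, 0.0739, 0.1828]
tcp_rot: [0.732, 0.618, -0.214, 0.19]
contact_force: [0.1, -1.1, -1.3]
opening: 0.218
```

```bash
python3 log.py f3; python3 - <<'E'
from h import *
b=show('b3');f=show('f3');print(f)
from post import post
e=[(r[1],r[4],r[6],-1) for r in b]+[(r[1],r[4],r[6],1) for r in f]
post(e); fit(e)
E
```

```text
[[ 22.5    13.567   8.425  65.199  -0.301  -1.198   0.165  -0.659 -33.45  -27.763  -0.265  -0.147   0.376]
 [ 22.667  16.851  11.737  65.196  -0.226  -0.662   0.093  -0.3   -34.013 -27.64   -0.359  -0.119   0.32 ]
 [ 22.833  20.135  15.019  65.21   -1.187  -0.408   0.148  -0.271 -34.508 -27.451  -0.543  -0.077   0.305]
 [ 23.     23.403  18.291  65.21   -0.331  -0.181   0.099  -0.066 -35.199 -27.315  -0.633  -0.001   0.293]
 [ 23.167  26.675  21.574  65.196  -1.23   -0.885   0.099   0.099 -35.856 -27.13   -0.724   0.067   0.295]
 [ 23.333  29.967  24.85   65.208  -0.256  -1.032   0.138   0.014 -36.396 -26.855  -0.887   0.124   0.31 ]
 [ 23.5    33.299  28.189  65.2    -0.246  -1.664   0.064   0.378 -37.474 -26.892  -0.919   0.246   0.318]]
psi 144.15821368887833 sd 4.7767816194716195 l 0.23278956540430062 A 0.26821529805751937 bottom phi 35.841786311121666
lever 0.258 a -0.090 b 0.135 amp 0.162 psi(heavy at phi=0) 123.6 resF 0.37  sd(a,b) [0.249 0.096]
```

```bash
python3 - <<'E'
from h import *
L=pickle.load(open("log.pkl","rb"))
rows=[]
for s in L:
    p=np.array(s["eef_pos"]);zt=Ro.from_quat(s["tcp_rot"]).apply([0,0,1]);ps=p-zt*.16
    F=np.array(s["contact_force"]);M=np.array(s["wrist_torque"])
    rows.append([s["time"],s["joint_efforts"][0],-(np.cross(ps,F)+M)[2],s["dq"][0],M[2],"fb".find(s["tag"][0])])
r=np.array(rows); d=r[:,1]-r[:,2]
A=np.c_[r[:,3],np.ones(len(r)),np.sign(r[:,3])*(abs(r[:,3])>.02)]
x=np.linalg.lstsq(A,d,rcond=None)[0];print(x,(d-A@x).std(),d.std())
np.set_printoptions(precision=3,suppress=True)
print(np.c_[r,d-A@x][::3])
E
```

```text
[-3.00480921  0.02311007 -0.16522788] 0.2910005908592192 0.5996178984364207
[[10.317 -1.625 -1.91  -0.     0.129 -1.     0.262]
 [10.817 -0.838 -2.183 -0.126  0.192  1.     0.778]
 [11.317 -1.082 -1.256 -0.15   0.143  1.    -0.463]
 [11.817 -0.937 -1.123 -0.17   0.18   1.    -0.514]
 [12.317 -0.887 -1.658 -0.205  0.11   1.    -0.032]
 [12.817 -0.946 -2.19  -0.216  0.117  1.     0.408]
 [13.4   -2.767 -2.236  0.194  0.457  0.     0.194]
 [13.9   -1.611 -0.744  0.196  0.324  0.    -0.135]
 [14.4   -1.616 -0.664  0.18   0.287  0.    -0.269]
 [14.9   -1.693 -1.425  0.157  0.267  0.     0.345]
 [15.4   -1.945 -1.225  0.148  0.205  0.    -0.134]
 [15.9   -1.402 -0.936  0.12   0.063  0.     0.036]
 [16.4   -1.837 -1.218  0.087 -0.038  0.    -0.215]
 [17.033 -1.566 -2.26  -0.073 -0.171  1.     0.286]
 [17.533 -1.809 -2.209 -0.112 -0.098  1.    -0.124]
 [18.033 -1.7   -2.652 -0.139  0.047  1.     0.345]
 [18.75  -0.022  0.12   0.002  0.016  0.    -0.161]
 [18.9   -0.035  0.01   0.001  0.026  0.    -0.067]
 [19.05  -0.006 -0.141  0.001 -0.056  0.     0.113]
 [19.2    0.005  0.254 -0.001  0.002  0.    -0.274]
 [19.35   0.007  0.053 -0.001  0.032  0.    -0.071]
 [19.5    0.005  0.174  0.     0.02   0.    -0.191]
 [19.65   0.    -0.409  0.    -0.03   0.     0.387]
 [19.8    0.    -0.162 -0.    -0.061  0.     0.138]
 [19.95  -0.002 -0.162 -0.001 -0.027  0.     0.135]
 [20.1    0.002 -0.17  -0.    -0.02   0.     0.148]
 [21.083  0.147 -0.448 -0.157  0.11   1.    -0.065]
 [21.583 -0.03  -0.748 -0.178  0.267  1.    -0.004]
 [22.083 -0.139 -0.668 -0.194  0.309  1.    -0.244]
 [22.667 -0.3    0.097  0.178  0.313  0.     0.279]
 [23.167  0.099  0.643  0.157  0.238  0.     0.071]]
```

```bash
cat > fit2.py <<'E'
from h import *
from scipy.optimize import least_squares
def load():
    L=pickle.load(open("log.pkl","rb")); out=[]
    for s in L:
        if s["tag"] in("static","f0","b0","free"): continue
        out.append(s)
    return out[1:]
def run(S,D=.34,k=.47,verbose=True,prior=True,c=0.):
    P=np.array([s["eef_pos"] for s in S]);Z=Ro.from_quat([s["tcp_rot"] for s in S]).apply([0,0,1])
    F=np.array([s["contact_force"] for s in S]);M=np.array([s["wrist_torque"] for s in S])
    t1=np.array([s["joint_efforts"][0] for s in S]);dq=np.array([s["dq"][0] for s in S])
    sg=np.array([1. if s["tag"][0]=="f" else -1. for s in S])
    f=np.arctan2(-Z@et,-Z[:,2]); Mp=M@ea-k*np.sin(f)-c
    def parts(x):
        l,a,b,c1,c2=x
        ps=P-Z*(l-.0665)
        tz=-(t1-c1*dq-c2*np.sign(dq))            # external moment about base z
        Fy=(tz-M[:,2]+ps[:,1]*F[:,0])/ps[:,0]
        Ft=F[:,0]*et[0]+Fy*et[1]
        Fg=Ft*np.cos(f)-F[:,2]*np.sin(f)
        T=Mp-l*Fg
        return Fy,T,a*np.sin(f)+b*np.cos(f)
    def res(x):
        Fy,T,G=parts(x); l=x[0]
        sd=np.sqrt(.03**2+.03**2+(.22*.5*np.sin(f))**2)
        r=[(T-(sg*D-G))/sd,(Fy-F[:,1])/.5]
        if prior: r.append([(np.hypot(x[1],x[2])-.26)/.025])
        return np.concatenate(r)
    o=least_squares(res,[.22,-.2,.15,-3,-.1]); x=o.x
    J=np.linalg.inv(o.jac.T@o.jac); psi=np.degrees(np.arctan2(x[2],x[1]))
    A=np.hypot(x[1],x[2]); g=np.array([0,-x[2],x[1],0,0])/A**2
    print("x",x.round(3),"A %.3f psi %.1f sd %.1f bottom phi %.1f cost/n %.2f"%(A,psi,np.degrees(np.sqrt(g@J@g)),180-psi,2*o.cost/len(o.fun)))
    if verbose:
        Fy,T,G=parts(x); i=np.argsort(f)
        print(np.c_[np.degrees(f),sg,T,sg*D-G][i].round(2).tolist())
if __name__=="__main__":
    S=load(); run(S)
    for kw in(dict(prior=False),dict(D=.32),dict(D=.36),dict(k=.45),dict(k=.49),dict(c=.02),dict(c=-.02)): print(kw);run(S,verbose=False,**kw)
E
python3 fit2.py
```

```text
x [ 0.213 -0.229  0.114 -3.326 -0.139] A 0.255 psi 153.5 sd 3.3 bottom phi 26.5 cost/n 1.33
[[-9.84, -1.0, -0.46, -0.49], [-6.25, -1.0, -0.43, -0.48], [-5.16, 1.0, 0.17, 0.21], [-2.66, -1.0, -0.41, -0.46], [-1.86, 1.0, 0.16, 0.22], [0.94, -1.0, -0.45, -0.45], [1.48, 1.0, 0.13, 0.23], [4.54, -1.0, -0.44, -0.44], [4.83, 1.0, 0.28, 0.25], [5.94, -1.0, -0.52, -0.43], [8.14, -1.0, -0.43, -0.42], [8.17, 1.0, 0.42, 0.26], [9.32, -1.0, -0.39, -0.42], [11.52, 1.0, 0.3, 0.27], [11.75, -1.0, -0.48, -0.4], [12.72, -1.0, -0.38, -0.4], [13.57, 1.0, 0.19, 0.28], [14.83, 1.0, 0.34, 0.29], [15.34, -1.0, -0.29, -0.39], [16.11, -1.0, -0.43, -0.39], [16.85, 1.0, 0.26, 0.3], [18.16, 1.0, 0.33, 0.3], [18.62, -1.0, -0.38, -0.37], [19.51, -1.0, -0.44, -0.37], [20.13, 1.0, 0.41, 0.31], [21.34, 1.0, 0.31, 0.32], [21.9, -1.0, -0.32, -0.36], [22.91, -1.0, -0.47, -0.36], [23.4, 1.0, 0.34, 0.33], [24.53, 1.0, 0.5, 0.33], [25.18, -1.0, -0.4, -0.35], [26.32, -1.0, -0.28, -0.34], [26.67, 1.0, 0.4, 0.34], [27.86, 1.0, 0.3, 0.35], [28.46, -1.0, -0.37, -0.33], [29.97, 1.0, 0.22, 0.36], [31.34, 1.0, 0.23, 0.36], [31.75,
[... 596 characters left out ...]
  0.109 -3.298 -0.146] A 0.246 psi 153.7 sd 3.5 bottom phi 26.3 cost/n 1.34
{'D': 0.32}
x [ 0.209 -0.228  0.105 -3.173 -0.132] A 0.251 psi 155.2 sd 3.4 bottom phi 24.8 cost/n 1.31
{'D': 0.36}
x [ 0.217 -0.229  0.123 -3.465 -0.148] A 0.260 psi 151.8 sd 3.2 bottom phi 28.2 cost/n 1.38
{'k': 0.45}
x [ 0.211 -0.238  0.108 -3.289 -0.148] A 0.261 psi 155.7 sd 3.3 bottom phi 24.3 cost/n 1.33
{'k': 0.49}
x [ 0.214 -0.219  0.12  -3.363 -0.131] A 0.249 psi 151.3 sd 3.4 bottom phi 28.7 cost/n 1.34
{'c': 0.02}
x [ 0.213 -0.219  0.132 -3.306 -0.143] A 0.256 psi 148.9 sd 3.3 bottom phi 31.1 cost/n 1.33
{'c': -0.02}
x [ 0.213 -0.237  0.095 -3.342 -0.136] A 0.255 psi 158.2 sd 3.4 bottom phi 21.8 cost/n 1.33
```

move_arm(
  linear=[
    [-0.0002, -0.0013, 0.0007],
    [-0.0002, -0.0013, 0.0007],
    [-0.0002, -0.0013, 0.0006],
    [0, 0, 0],
    [0, 0, 0],
    [0, 0, 0],
    [0, 0, 0],
    [0, 0, 0],
  ],
  twist=[
    [1.3, -0.2, 0],
    [1.3, -0.2, 0],
    [1.3, -0.2, 0],
    [0, 0, 0],
    [0, 0, 0],
    [0, 0, 0],
    [0, 0, 0],
    [0, 0, 0],
  ],
)

```text
time: 24.17
eef_pos: [0.556, 0.0705, 0.1845]
tcp_rot: [0.74, 0.625, -0.186, 0.167]
contact_force: [1.7, 1.0, -1.7]
opening: 0.222
```

```bash
python3 - <<'E'
from h import *
cur(); mark("pics/s8.png")
for i in range(8): 
    from plant import *
    read_camera("top")
cur(); mark()
c=read_camera("top"); c0=pickle.load(open("top0.pkl","rb"))
cv2.imwrite("pics/t8.png",c["img"])
E
```

```text
t24.17 phi_pos 24.8 phi_tool 29.0 rad 0.0652 axial -0.0001 | tooly·ea 1.000 op 0.222
F(a,t,z) [ 1.54  1.27 -1.65] M [0.213 0.41  0.24 ] T=dxF -0.12 M+dxF 0.093
mark dips [(np.float64(-11.0), -38.6), (np.float64(-12.0), -34.6), (np.float64(-13.0), -29.9), (np.float64(-70.0), -28.4), (np.float64(-14.0), -24.9), (np.float64(-69.0), -24.3)]
t24.62 phi_pos 24.8 phi_tool 29.0 rad 0.0652 axial -0.0001 | tooly·ea 1.000 op 0.221
F(a,t,z) [ 1.86  0.3  -0.38] M [0.117 0.432 0.243] T=dxF -0.028 M+dxF 0.089
mark dips [(np.float64(-11.0), -37.3), (np.float64(-12.0), -34.2), (np.float64(-13.0), -30.4), (np.float64(-70.0), -28.2), (np.float64(-14.0), -26.2), (np.float64(-69.0), -25.1)]
```

View pics/t8.png

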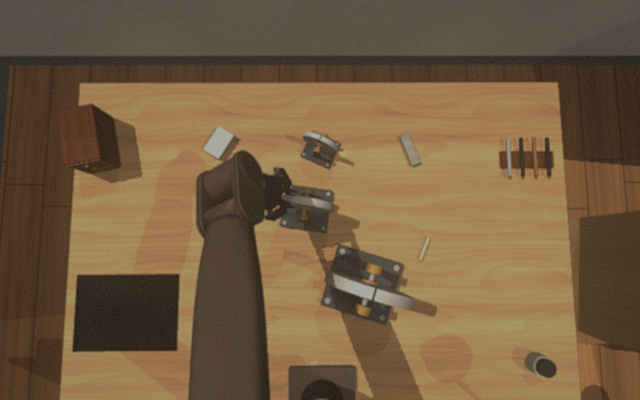

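```bash
python3 - <<'E'
from plant import *
s=get_state(); print(s["time"],s["opening"],abs(s["dq"]).max())
print(sign_off())
E
```

```text
24.7167 0.22059535212565298 0.001654657616309306
the job is handed in; nothing more can be done
None
```

I found the heavy side by feel on the medium stand, the one whose measured size matches the description. I brought that side to my best estimate of straight down and handed in at about 24.7 s, still pinching the rim with 60 N of grip set. No verdict was reported.

**How I found it:** I pinched the rim and turned the wheel back and forth through about 75°, with the pinch point from 10° on one side of the top to 64° on the other. At each step I noted the torque it took. The wheel turned more easily in one direction and then the other, and the two balanced where the heavy side passed the bottom.

**How sure I am:** Two ways of fitting the readings put the bottom about 10° apart, at 26.5° (±3°) and 36° (±5°) of tool tilt. I stopped at 29°, so I expect to be within about 10° of true, against the 20° allowed. The amplitude fitted without any prior was 0.25 N m, inside the stated 0.22–0.30. A fit of the last short sweeps alone was too noisy to use: amplitude 0.16 and bottom at about 56°.

**Last checks:**
- **Grip and stillness:** The gripper was closed on the 20 mm rim, and the tool angle stayed at 29.0° over the last 0.45 s.
- **Slip:** The wheel's mark followed the tool's angle each time I checked it, so the rim had not slipped in the pads.
- **Other things on the desk:** The nib case, whetstone and barrel look unmoved in the last top picture. The anvil was hidden under the arm there; it last showed in place in a side picture a few seconds earlier.

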